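# Stand the round vase up to dry and set the dryer's timer

## Task

Lift the green round-bottomed vase out of the wire cradle in which it leans, set it gently in the white ring of the blue-based drying stand so that it stands upright and centred, and let go. Then turn only the blue outer ring of the double dial until its white pointer meets the red mark, leaving the small orange knob in its middle as it is set. Leave the other things on the table where they are.

Things in the scene. Friction and masses are not known exactly. Their poses are not given: they have to be found in the camera images.
- vase: Rigid green vase with yellow lip, about 120 g: a ball 80 mm in diameter with a straight round neck 36 mm in diameter. Origin at the centre of the ball; z runs along the neck towards the mouth. The neck leaves the ball at z = 36 mm and is free to z = 82 mm; above it a lip 40 mm in diameter ends at z = 92 mm. At the start z leans 40 degrees from vertical. Its centre of mass is near the ball's centre, so in a ring it stays at whatever angle it is let go, held by friction.
- cradle: Low fixed cradle: wooden foot 100 mm across with a steel wire ring (ring centre line 60 mm in diameter, wire 8 mm) 17 mm above the table, in which the vase's ball sits (ball centre 49 mm above the table), and on its -x side a steel cross-bar 48 mm long along y, its top about 74 mm above the table, under the neck about 46 mm from the ball's centre. The vase leans towards the cradle's -x. Origin under the ring's centre, on the table; z up.
- stand: Fixed drying stand: blue foot 104 mm across with three legs carrying a white wire ring (centre line 60 mm in diameter, wire 8 mm, plane 62 mm above the table). Origin under the ring's centre, on the table; z up.
- seat (a point): Where the centre of the vase's ball lies when it sits in the stand's ring: on the ring's axis, 94 mm above the table, 32 mm above the ring's plane. z up.
- dial_box: Fixed white control box 130 x 130 x 45 mm with two concentric round dials on top, on its upright middle axis. Origin under its middle, on the table; the red mark on its top lies on its -x side.
- timer_top (a point): Centre of the top face of the blue outer ring: 56 mm in diameter, 26 mm tall, its top 73 mm above the table and its underside 2 mm above the box.
- timer (a joint): Angle of the blue outer ring in rad, growing clockwise seen from above, free from -0.3 to 2.3; it stays where it is left (friction about 0.06 N m). Starts between 0 and 0.5. The white pointer meets the red mark at 1.2.
- fan_knob (a joint): Angle of the small orange inner knob in rad, growing clockwise from above. It turns freely of the outer ring and easily, and must stay as found.
- fan_mark (a point): Tip of the black pointer line on the orange inner knob, on its top edge. The knob is 24 mm in diameter, 18 mm tall, its top 92 mm above the table.
- glue_jar: Bystander: white jar with a yellow label and white lid, 72 mm across, 85 mm tall; origin at the centre of its underside. Leave it alone.
- clear_bottle: Bystander: clear plastic bottle, 64 mm across, 170 mm tall; origin at the centre of its underside. Leave it alone.
- tub: Bystander: open blue plastic tub, 100 x 75 x 70 mm; origin at the centre of its underside. Leave it alone.
- pot_a: Bystander: small red open pot, 48 mm across, 45 mm tall; origin at the centre of its underside. Leave it alone.
- pot_b: Bystander: small yellow open pot, 48 mm across, 45 mm tall; origin at the centre of its underside. Leave it alone.
- brush: Bystander: flat wooden paste brush lying on the table; origin at the centre of its underside. Leave it alone.
- jar_cap: Bystander: white jar lid lying on the table, 60 mm across, 16 mm tall; origin at the centre of its underside. Leave it alone.
Things that resemble listed ones, but are neither listed nor needed, are in the scene too. Leave any purple look-alike of the vase alone. Leave any pink look-alike of the dial_box alone.

How it is judged (in metres and radians):
On the way, in this order (a step that is already met when the one before it is completed fails the run):
1. the vase sits released, upright and centred in the ring of the drying stand (horizontal distance between vase and seat below 0.006 m and z of vase in the frame of seat between -0.004 and 0.004 m and angle between vase's own z axis and vertical below 0.14 rad and contact force between the fingers and vase below 0.1 N and linear speed of vase below 0.02 m/s and angular speed of vase below 0.15 rad/s), for 0.3 s.
2. with the vase still so, the blue outer ring points at the red mark and is released (all of step 1 and value of joint timer between 1.07 and 1.33 rad and contact force between the fingers and dial_box below 0.1 N), for 0.3 s.
At the end, for the whole second after the job is handed in: The vase rests untouched in the drying stand's ring, its ball within 6 mm sideways and 4 mm in height of the seat, its neck within 0.14 rad of vertical; the blue outer ring stands still and released between 1.07 and 1.33 rad (pointer on the red mark) (all of step 2 and velocity of joint timer between -0.05 and 0.05 rad/s).
It fails at once if the vase is dropped or knocked into the ring (faster than 0.35 m/s within 30 mm of its seat) (distance between vase and seat below 0.03 m and linear speed of vase above 0.35 m/s).
It fails at once if the vase is set down or pressed into the stand with more than 30 N (contact force between vase and stand above 30 N).
It fails at once if the small orange inner knob is turned (its pointer's tip moves more than 3 mm) (distance of fan_mark from where it was at the start of the episode above 0.003 m).
It fails at once if one of the seven bystanders is moved more than 20 mm (distance of any of glue_jar, clear_bottle, tub, pot_a, pot_b, brush, jar_cap from where it was at the start of the episode above 0.02 m).
It also fails if it takes over 61 s, if anything falls off the work surface, if the arm or the gripper's body presses on something with over 40 N, if the wrist force passes 120 N, or if a joint passes its speed limit or range.

## Robot

A 6-joint arm with a two-finger parallel gripper is mounted at the origin on the work surface. World frame = base frame: x ahead of the robot, y to its left, z up, the work surface at z = 0. Lengths are in mm, angles in rad, forces in N, time in s.
With the tool pointing down it reaches from about 275 to 750 mm from the base axis. Payload 10.2 kg.
Tool frame: the origin (TCP) lies at the very end of the fingers, on their centre line; the grasp point (between the pads) lies 19 mm behind it; z points along the fingers, y is the direction in which the jaws open and shut (so a half turn about z gives the same grasp; the last joint's range is limited). The gripper opens to 85 mm and grips with 20 to 120 N. Pads are 22 mm wide; open, the fingers measure 114 mm over their backs; the gripper's body (76 mm by 85 mm) begins 54 mm behind the grasp point. The pads swing forward as they close: fully open they stand 13 mm farther back than shut.
Start: joints at [-1.338, 0.313, 1.498, -0, 1.331, -0.223], TCP at [231.084, -471.414, 231.294] pointing down, gripper open.
Joint ranges: [-2.94, 2.94], [-0.97, 2.17], [0.19, 2.56], [-1.23, 4.37], [0.02, 3.11], [-2.88, 2.88]. Speed limits (rad/s): [2.39, 2.39, 3.01, 3.14, 3.14, 3.14].

## Interface

Orientations are given as a unit quaternion [w, x, y, z].
In Python, from rig import sensors, imaging, ctrl gives the robot as it stands.
- The arm moves only by the shell command python3 -m creep 'ROWS' [FORCE]. ROWS is JSON, a list of rows, each an object with "grip": the finger opening in mm, from 0 to 85.4; "linear": the shift along the tool's x, y, z in mm, a list of three; "rot": the turn, a rotation vector about the tool's x, y, z in rad, a list of three. A call has 1 to 12 rows; each row shifts and turns the commanded pose from where the row before left it, along the tool's axes as they then stand; what a row does not reach is not made up. A row lasts 1/12 s, in which the tool goes at most 41.7 mm and 7.16 degrees, less where a joint would pass 70% of its speed; a pose out of reach is approached as far as the arm can. A call with a gripper value outside its range is refused whole. The fingers move at their own pace and stop on an object; FORCE is the grip in N (left out, the last holds). Time passes only in rows, so rows that do not move let the fingers close. It gives the time, the measured TCP pose, the force and the opening at its end, in the units of the state.
- sensors.sense(): the state, without advancing time (a new reading comes with each control period).
- imaging.capture(name): name is "side" or "top"; returns (picture, depth): 384x512x3 uint8, red, green, blue; 384x512 float32, mm along the optical axis (not along the pixel's ray), 0 where there is no reading.
- imaging.camera_params(name): a dict with "intrinsics" (3x3 intrinsics, pixels), "k1" (the pictures are not rectified: a ray, as slopes to the right and down, at radius r is drawn at 1 + k1 r^2 times it, then the intrinsics apply), "R" (3x3) and "t" (3): a world point X has camera coordinates R X + t. Camera axes: x right, y down, z forward; pixel columns grow to the right and rows downward; lengths in mm; the calibration is good to about 2 mm. A picture is of the moment at which its call begins. camera_params takes no time and is no camera call.
- ctrl.finish_job(): hands the job in, once; it reports no verdict.
The state is a dict: "time_s": time; "joints": joint angles; "dq": joint speeds; "tau": joint torques, N m; "eef_pos": TCP position; "ee_rot": TCP orientation; "force": force on the tool from outside, world axes, zero at the start; "wrist_torque": the same for the moment, N m; "grip_width": opening from 0.0 (shut) to 1.0 (fully open).
Only numpy, scipy, OpenCV 4.12 (cv2) and the standard library are available. Lean on these libraries where they do the work, as an engineer would, in place of code of your own. Each camera call takes 0.05 s, during which the arm holds its last target.

## Working session

There is one attempt and no reset: what is moved stays moved. The work goes in short steps, Python scripts to look and compute and a shell command to move; the robot and the scene stay as the last step left them, time stands still between calls to the robot, and variables do not carry over. Pictures are saved under pics/ and viewed, and the job is handed in when it is done.

```bash
mkdir -p pics; ls; python3 - <<'E'
from rig import sensors, imaging, ctrl
import cv2, numpy as np
print(sensors.sense())
for n in ("side","top"):
    p,d=imaging.capture(n)
    cv2.imwrite(f"pics/{n}0.png",p[:,:,::-1]); np.savez(f"{n}0.npz",p=p,d=d)
    print(n,imaging.camera_params(n))
E
```

```text
pics
{'time_s': 0.0, 'joints': array([-1.33837179e+00,  3.13487435e-01,  1.49844527e+00, -3.49540029e-06,
        1.33098064e+00, -2.23404837e-01]), 'dq': array([-9.99762858e-05,  1.01515128e-03,  1.14064860e-03,  1.77987112e-04,
       -1.58843274e-03,  7.21180845e-04]), 'tau': array([-1.33835616e-03, -4.12268257e+01, -2.59746248e+01, -2.91866982e-04,
        4.08960390e-03,  2.89479246e-06]), 'eef_pos': array([ 231.03467002, -471.1485522 ,  230.71283397]), 'ee_rot': array([-6.60331695e-04,  9.74139376e-01,  2.25946985e-01, -4.67544332e-06]), 'force': array([-0.23460631, -0.17083235,  0.41812068]), 'wrist_torque': array([-0.07111645,  0.02761175, -0.0074734 ]), 'grip_width': 1.005667835865386}
side {'intrinsics': array([[500.13736575,   0.        , 255.93612329],
       [  0.        , 500.13736575, 186.05176488],
       [  0.        ,   0.        ,   1.        ]]), 'k1': -0.01521457109222631, 'R': array([[-0.98156979, -0.19092688, -0.00822634],
       [-0.12635752,  0.68070395, -0.72157876],
       [ 0.14336848, -0.70724045, -0.69228349]]), 't': array([ 538.48700309,  184.67430771, 1055.62076995])}
top {'intrinsics': array([[418.26741736,   0.        , 261.21512374],
       [  0.        , 418.26741736, 198.15699822],
       [  0.        ,   0.        ,   1.        ]]), 'k1': -0.11429654398584581, 'R': array([[-0.02518758, -0.99966329, -0.00623618],
       [-0.99037695,  0.02580182, -0.1359697 ],
       [ 0.13608483,  0.00275142, -0.99069337]]), 't': array([-29.48666479, 553.65627478, 993.25478066])}
```

View pics/side0.png

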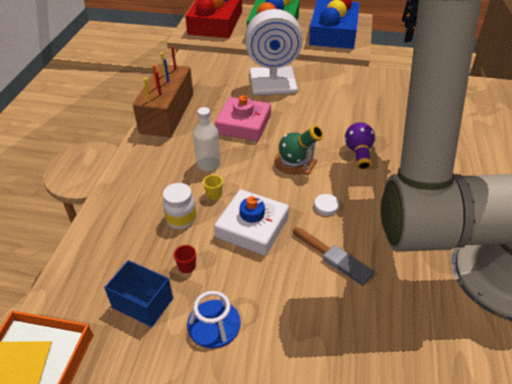

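View pics/top0.png

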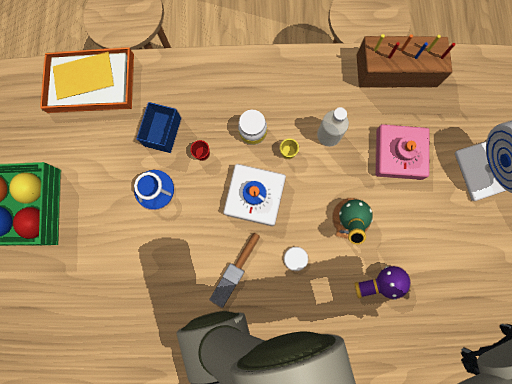

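The side view shows these candidates:
- **Vase:** green at (297,148), or the purple look-alike at (360,138). I choose the green one.
- **Dial:** white box at (252,220), or the pink one at (245,117). I choose the white one.
- **Stand:** blue foot with a white ring at (213,318). The white cap at (326,205) and the blue tub are not it.

In the top view the chosen things are the vase at (355,215), the dial at (254,193) and the stand at (152,188). Next I'll check them in close crops.

```bash
cat > h.py <<'E'
import numpy as np, cv2
from rig import imaging
def par(n):
    c=imaging.camera_params(n); return c["intrinsics"],c["k1"],c["R"],c["t"]
def ray(n,uv):
    K,k1,R,t=par(n)
    uv=np.atleast_2d(np.asarray(uv,float))
    p=cv2.undistortPoints(uv.reshape(-1,1,2),K,np.array([k1,0,0,0.]),None,None).reshape(-1,2)
    d=np.c_[p,np.ones(len(p))]
    return -R.T@t, d@R   # origin, dirs (z-depth 1)
def onplane(n,uv,z):
    o,d=ray(n,uv); return o+d*((z-o[2])/d[:,2])[:,None]
def pts(n,mask,depth):
    v,u=np.nonzero(mask&(depth>0)); o,d=ray(n,np.c_[u,v]); return o+d*depth[v,u][:,None],np.c_[u,v]
def proj(n,X):
    K,k1,R,t=par(n)
    return cv2.projectPoints(np.atleast_2d(np.asarray(X,float)),cv2.Rodrigues(R)[0],t,K,np.array([k1,0,0,0.]))[0].reshape(-1,2)
def tri(uvs,uvt):
    o1,d1=ray("side",uvs);o2,d2=ray("top",uvt);d1=d1[0]/np.linalg.norm(d1[0]);d2=d2[0]/np.linalg.norm(d2[0])
    A=np.c_[d1,-d2]; s=np.linalg.lstsq(A,o2-o1,rcond=None)[0]
    a=o1+d1*s[0];b=o2+d2*s[1];return (a+b)/2,np.linalg.norm(a-b)
E
python3 - <<'E'
import numpy as np,cv2
S=np.load("side0.npz")["p"];T=np.load("top0.npz")["p"]
def crop(im,c,h,s=4):
    u,v=c; return cv2.resize(im[v-h:v+h,u-h:u+h,::-1],(390,280) if 0 else (260,260),interpolation=cv2.INTER_CUBIC)
a=np.hstack([crop(S,(297,150),32),crop(S,(252,218),40),crop(S,(213,318),36)])
b=np.hstack([crop(T,(355,220),32),crop(T,(254,195),36),crop(T,(152,190),32)])
cv2.imwrite("pics/crops0.png",np.vstack([a,b]))
E
```

```text
(no output)
```

View pics/crops0.png

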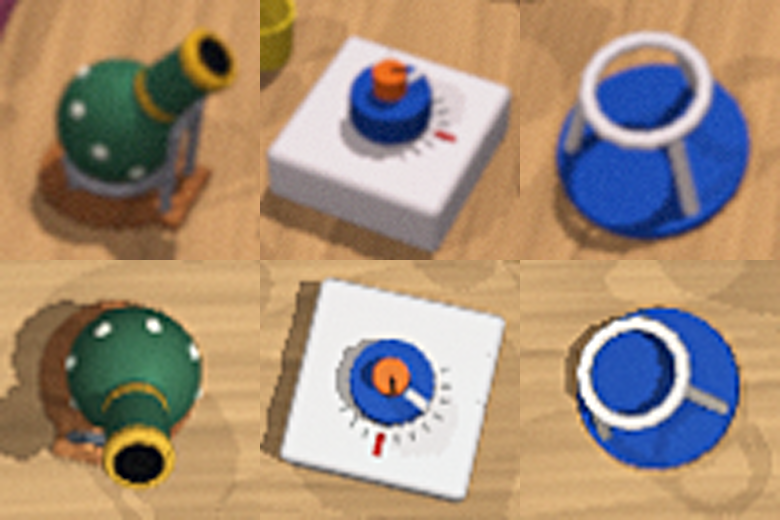

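The crops confirm the green vase with a yellow lip leaning towards the robot on its wire cradle, the white box with a blue ring and orange knob, and the blue-footed white ring. Next I'll measure them.

```bash
python3 - <<'E'
from h import *
from scipy.optimize import least_squares
D={n:np.load(f"{n}0.npz") for n in("side","top")}
def hsv(n): return cv2.cvtColor(D[n]["p"],cv2.COLOR_RGB2HSV)
def box(n,u0,u1,v0,v1):
    m=np.zeros((384,512),bool); m[v0:v1,u0:u1]=1; return m
def col(n,lo,hi): return cv2.inRange(hsv(n),np.array(lo),np.array(hi))>0
# vase
P=[]
for n,b in (("side",(265,330,115,180)),("top",(325,385,190,250))):
    m=box(n,*b)&col(n,(55,60,20),(95,255,200))
    X,uv=pts(n,m,D[n]["d"]); print(n,"green",len(X),X.mean(0),X.min(0),X.max(0))
    y=box(n,*b)&col(n,(18,130,110),(32,255,255))
    Y,uvy=pts(n,y,D[n]["d"]); print(" yellow",len(Y),np.median(Y,0),uvy.mean(0))
    # sphere fit r=40, robust
    c0=X.mean(0)-[0,0,20]
    f=least_squares(lambda c:np.linalg.norm(X-c,axis=1)-40,c0,loss="cauchy",f_scale=1.5)
    r=np.linalg.norm(X-f.x,axis=1)-40
    print(" sphere",f.x,"inl",np.mean(abs(r)<2))
    P.append(X)
    N=X[np.linalg.norm(X-f.x,axis=1)>48]
    print(" neck pts",len(N),N.mean(0) if len(N) else 0, [(N.mean(0)-f.x)] if len(N) else 0)
    np.save(f"neck_{n}.npy",N)
    #lip: cylinder r=20 axis through centre: fit direction with neck points r=18
    def ax(a): 
        v=np.array([a[0],a[1],1.]);v/=np.linalg.norm(v)
        q=N-f.x; return np.linalg.norm(q-np.outer(q@v,v),axis=1)-18
    g=least_squares(ax,[-.84,0],loss="cauchy",f_scale=1.5);v=np.r_[g.x,1];v/=np.linalg.norm(v)
    print(" axis",v,"lean",np.degrees(np.arccos(v[2])),"azim",np.degrees(np.arctan2(v[1],v[0])))
# stand ring: white pixels
for n,b in (("side",(180,245,280,350)),("top",(125,180,160,215))):
    m=box(n,*b)&col(n,(0,0,150),(180,70,255))
    X,uv=pts(n,m,D[n]["d"]); k=X[:,2]>50
    cc,_=cv2.findContours((m*255).astype(np.uint8),cv2.RETR_EXTERNAL,cv2.CHAIN_APPROX_NONE)
    # ray to plane z=62 circle fit
    Q=onplane(n,uv[k],62)
    f=least_squares(lambda c:np.hypot(Q[:,0]-c[0],Q[:,1]-c[1])-c[2],[*Q.mean(0)[:2],30],loss="cauchy",f_scale=2)
    g=least_squares(lambda c:np.hypot(X[k,0]-c[0],X[k,1]-c[1])-c[2],[*Q.mean(0)[:2],30],loss="cauchy",f_scale=2)
    print(n,"ring",k.sum(),f.x,"depth",g.x,"z",np.median(X[k,2]),X[k,2].max())
# dial ring
for n,b in (("side",(215,290,190,250)),("top",(220,290,160,230))):
    m=box(n,*b)&col(n,(100,120,30),(125,255,255))
    X,uv=pts(n,m,D[n]["d"]); print(n,"blue",len(X),X.min(0),X.max(0))
    k=abs(X[:,2]-73)<4; Q=onplane(n,uv[k],73)
    for nm,A in(("ray",Q),("dep",X[k])):
        c,rad=cv2.minEnclosingCircle(A[:,:2].astype(np.float32)); print("  ",nm,c,rad,k.sum())
    o=box(n,*b)&col(n,(3,150,120),(17,255,255)); X,uv=pts(n,o,D[n]["d"]); k=X[:,2]>88
    print("  orange",onplane(n,uv[k],92).mean(0),X[k].mean(0))
    r=box(n,*b)&(col(n,(0,150,80),(3,255,255))|col(n,(172,150,80),(180,255,255))); X,uv=pts(n,r,D[n]["d"]);k=X[:,2]<55
    print("  red",onplane(n,uv[k],45).mean(0),k.sum())
    w=box(n,*b)&col(n,(0,0,150),(180,60,255)); X,uv=pts(n,w,D[n]["d"]);k=(X[:,2]>66)&(X[:,2]<82)
    Q=onplane(n,uv[k],73)
    print("  pointer px",uv[k].mean(0) if k.any() else 0,k.sum(),Q.mean(0) if k.any() else 0)
    w=box(n,*b)&col(n,(0,0,110),(180,60,255)); X,uv=pts(n,w,D[n]["d"]);k=abs(X[:,2]-45)<3
    print("  box",cv2.minAreaRect(onplane(n,uv[k],45)[:,:2].astype(np.float32)))
E
```

```text
side green 614 [ 497.04697088 -245.86239176   74.85056026] [ 450.16773738 -286.49542413   34.4666054 ] [ 536.00013163 -228.4813172   121.1652704 ]
 yellow 118 [ 455.82916862 -247.26409058  118.05880979] [312.10169492 134.23728814]
 sphere [ 502.93049096 -270.29561496   49.62851898] inl 0.5635179153094463
 neck pts 115 [ 469.14872461 -245.43251048  103.22254021] [array([-33.78176635,  24.86310448,  53.59402124])]
 axis [-0.38045041  0.55917799  0.73659857] lean 42.557533655369376 azim 124.23036986751832
top green 689 [ 501.43815662 -264.6623691    83.10573704] [ 462.03829121 -305.08939596   49.39488519] [ 539.50548897 -232.38235676  124.06457839]
 yellow 154 [ 456.01551365 -260.00550909  122.02276556] [356.88961039 233.00649351]
 sphere [ 502.3988108  -271.21688071   49.91699632] inl 0.7198838896952104
 neck pts 112 [ 475.13388105 -258.99492675  108.4949021 ] [array([-27.26492974,  12.22195396,  58.57790577])]
 axis [-0.60295285  0.16271724  0.78100638] lean 38.64718890922045 azim 164.8975134646769
side ring 395 [587.83777269 232.12232683  30.39141853] depth [586.76694176 235.0316382 
[... 620 characters left out ...]
30891  73.        ]
  box ((562.5359497070312, -21.805755615234375), (129.00311279296875, 128.8422393798828), 75.49331665039062)
top blue 310 [535.04298771 -53.34431326  43.86441614] [ 5.94660969e+02 -2.83737531e-01  7.98517373e+01]
   ray (562.171630859375, -27.036481857299805) 28.0552978515625 290
   dep (562.5113525390625, -26.774471282958984) 28.14740562438965 290
  orange [563.25048769 -27.40791853  92.        ] [563.06393867 -27.43236029  93.20747705]
  red [525.10701612 -16.55785947  45.        ] 8
  pointer px [261.72727273 195.77272727] 22 [553.58227747 -45.12287857  73.        ]
  box ((562.45166015625, -27.38721466064453), (128.4999237060547, 128.34869384765625), 75.7008056640625)
```

The two views disagree by 5 mm in y on the dial, but not on the stand or the vase. I'll check with other shared landmarks and overlays.

```bash
python3 - <<'E'
from h import *
D={n:np.load(f"{n}0.npz") for n in("side","top")}
def hsv(n): return cv2.cvtColor(D[n]["p"],cv2.COLOR_RGB2HSV)
th=np.linspace(0,2*np.pi,60)
def circ(x,y,z,r): return np.c_[x+r*np.cos(th),y+r*np.sin(th),0*th+z]
ims=[]
for n in("side","top"):
    im=cv2.resize(D[n]["p"][:,:,::-1],None,fx=4,fy=4,interpolation=cv2.INTER_CUBIC)
    def dr(P,c):
        q=((proj(n,P)+.5)*4*8).astype(np.int32); cv2.polylines(im,[q.reshape(-1,1,2)],True,c,1,cv2.LINE_AA,3)
    for y,c in((-22,(0,255,0)),(-27,(255,0,255))):
        dr(circ(562.4,y,73,28),c); dr(circ(562.7,y,92,12),c)
    dr(circ(587.5,233,62,34),(0,0,255));dr(circ(587.5,233,62,26),(0,0,255));dr(circ(587.5,233,0,52),(0,255,255))
    o,_=ray(n,[[0,0]])
    for c3 in [(502.6,-270.7,49.5)]:
        c3=np.array(c3);v=o-c3;L=np.linalg.norm(v);v/=L
        a=np.cross(v,[0,0,1]);a/=np.linalg.norm(a);b=np.cross(v,a)
        rr=40*np.sqrt(1-(40/L)**2);cc=c3+v*1600/L
        dr(cc+rr*(np.outer(np.cos(th),a)+np.outer(np.sin(th),b)),(0,0,255))
    for c in ((252,212),(213,318),(297,150)) if n=="side" else ((254,195),(152,190),(355,220)):
        u,v=c; ims.append(im[(v-32)*4:(v+32)*4,(u-32)*4:(u+32)*4])
cv2.imwrite("pics/ov0.png",np.vstack([np.hstack(ims[:3]),np.hstack(ims[3:])]))
# landmarks
def blob(n,b,lo,hi):
    m=np.zeros((384,512),np.uint8);m[b[2]:b[3],b[0]:b[1]]=1
    m=(cv2.inRange(hsv(n),np.array(lo),np.array(hi))>0)&(m>0)
    X,uv=pts(n,m,D[n]["d"]); return X,uv
for nm,bs,bt,lo,hi in (("cap",(310,342,192,218),(280,312,243,275),(0,0,130),(180,60,255)),
  ("red pot",(170,202,240,275),(186,214,135,165),(0,150,50),(6,255,255)),
  ("yel pot",(200,226,172,204),(276,304,135,162),(22,150,60),(35,255,255))):
    for n,b in(("side",bs),("top",bt)):
        X,uv=blob(n,b,lo,hi); zt=X[:,2].max(); k=X[:,2]>np.percentile(X[:,2],98)-5
        print(nm,n,cv2.minEnclosingCircle(X[k][:,:2].astype(np.float32)),k.sum(),zt)
E
```

```text
cap side ((403.0682373046875, -121.54031372070312), 30.327211380004883) 282 22.5473228097934
cap top ((402.8371887207031, -126.41810607910156), 28.938928604125977) 327 25.002651701013292
red pot side ((678.6737670898438, 109.4246597290039), 24.786930084228516) 96 48.46743427121248
red pot top ((680.3455200195312, 107.52641296386719), 24.307397842407227) 66 49.23187266023615
yel pot side ((675.8070678710938, -115.63204956054688), 25.500959396362305) 80 49.24921328284961
yel pot top ((677.4631958007812, -117.09790802001953), 24.166006088256836) 71 49.37529872175605
```

View pics/ov0.png

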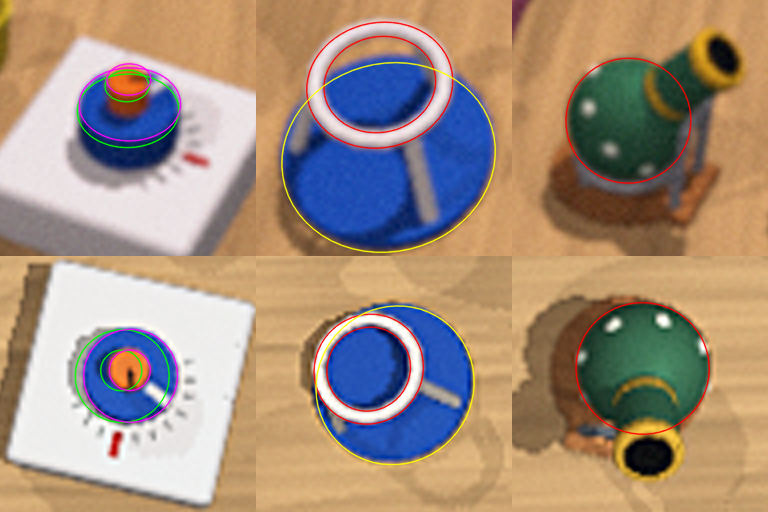

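```bash
python3 - <<'E'
from h import *
D={n:np.load(f"{n}0.npz") for n in("side","top")}
c=np.array([502.6,-270.7,49.5]); mc={}
for n,b in (("side",(300,332,118,146)),("top",(340,375,222,250))):
    h=cv2.cvtColor(D[n]["p"],cv2.COLOR_RGB2HSV)
    m=np.zeros((384,512),np.uint8); y=cv2.inRange(h,np.array((15,120,80)),np.array((34,255,255)))
    m[b[2]:b[3],b[0]:b[1]]=y[b[2]:b[3],b[0]:b[1]]
    # dark mouth
    k=np.zeros_like(m);dk=(D[n]["p"].max(2)<38).astype(np.uint8);k[b[2]:b[3],b[0]:b[1]]=dk[b[2]:b[3],b[0]:b[1]]
    N,l,s,ce=cv2.connectedComponentsWithStats(k); i=1+np.argmax(s[1:,4]); mc[n]=ce[i]; print(n,"mouth",ce[i],s[i])
    q=onplane(n,ce[i],119.5)[0]; v=q-c; print("  plane",q,"horiz",np.hypot(*v[:2]),"azim",np.degrees(np.arctan2(v[1],v[0])))
    Y=pts(n,m>0,D[n]["d"])[0]; Y=Y[np.linalg.norm(Y-c,axis=1)>80]; print("  lip depth pts",len(Y),np.median(Y,0),(Y.min(0)+Y.max(0))/2)
p,e=tri(mc["side"],mc["top"]);v=p-c;print(p,e,np.linalg.norm(v),"lean",np.degrees(np.arccos(v[2]/np.linalg.norm(v))),"az",np.degrees(np.arctan2(v[1],v[0])))
E
```

```text
side mouth [317.35294118 131.41176471] [315 128   6   8  34]
  plane [ 445.16020088 -257.71032968  119.5       ] horiz 58.890254356263334 azim 167.2572396729763
  lip depth pts 596 [ 445.13570066 -426.65467744    0.93198381] [ 458.84606194 -359.4119372    63.89727382]
top mouth [356.86585366 237.79268293] [352 234  11   9  82]
  plane [ 445.85075341 -256.85864584  119.5       ] horiz 58.41284168698505 azim 166.29296799538665
  lip depth pts 149 [ 453.64822826 -257.49957355  124.41944653] [ 450.80944622 -269.97351552   66.0312171 ]
[ 445.46827264 -256.68831185  120.28486821] 0.7088416866007823 92.03727094343427 lean 39.72783268388958 az 166.220062379988
```

Triangulating the mouth gives a consistent vase pose: ball centre about (502.6, -270.7, 49.5), lean 40°, azimuth 166.4°. I'll grasp the neck from the mouth end, with the tool anti-parallel to the neck, the jaws horizontal and the TCP at about vase z = 39. I'll add a helper that turns target poses into tool-axis shifts.

```bash
cat >> h.py <<'E'
from scipy.spatial.transform import Rotation as Ro
from rig import sensors
def axes(z,y):
    z=np.array(z,float)/np.linalg.norm(z); y=np.array(y,float); y-=z*(y@z); y/=np.linalg.norm(y)
    return np.c_[np.cross(y,z),y,z]
def az(a): a=np.radians(a); return np.array([np.cos(a),np.sin(a),0])
def down(azx): # tool x azimuth, pointing down
    return axes([0,0,-1],az(azx-90))
def need(p=None,Rt=None):
    s=sensors.sense(); q=s["ee_rot"]; R=Ro.from_quat([*q[1:],q[0]])
    np.set_printoptions(precision=4,suppress=True)
    print("t",s["time_s"],"pos",s["eef_pos"].round(1),"q",s["joints"].round(2),"F",s["force"].round(1),"g",round(s["grip_width"]*85.4,1))
    print("axes x",R.as_matrix()[:,0],"z",R.as_matrix()[:,2])
    if p is not None: print("shift tool(now):",(R.inv().apply(np.array(p)-s["eef_pos"])).round(1))
    if Rt is not None:
        print("rotvec tool:",(R.inv()*Ro.from_matrix(Rt)).as_rotvec())
        if p is not None: print("shift in target axes:",(Rt.T@(np.array(p)-s["eef_pos"])).round(1))
C=np.array([502.6,-270.7,49.5]); A=np.radians(40)
V=np.sin(A)*az(166.4)+np.cos(A)*np.array([0,0,1])
RG=axes(-V,az(166.4-270))
E
python3 - <<'E'
from h import *
print(C+V*39, C+V*160)
need(C+V*160+[0,0,40],down(-13.6)); need(C+V*160,RG)
E
```

```text
[ 478.23418496 -264.80528896   79.37573328] [ 402.63768188 -246.51657011  172.0671109 ]
t 0.1 pos [ 231.  -471.2  230.8] q [-1.34  0.31  1.5   0.    1.33 -0.22] F [ 0.9 -0.  -0.2] g 85.5
axes x [0.8979 0.4402 0.0003] z [-0.0003  0.0011 -1.    ]
shift tool(now): [ 253.  -126.2   18.9]
rotvec tool: [-0.0012  0.0001  0.6932]
shift in target axes: [ 114.  -258.7   18.7]
t 0.1 pos [ 231.  -471.2  230.8] q [-1.34  0.31  1.5   0.    1.33 -0.22] F [ 0.9 -0.  -0.2] g 85.5
axes x [0.8979 0.4402 0.0003] z [-0.0003  0.0011 -1.    ]
shift tool(now): [ 253.  -126.1   58.9]
rotvec tool: [-0.2429  0.6696  0.6639]
shift in target axes: [  49.5 -258.7  118.2]
```

```bash
python3 -m creep '[{"grip":85,"linear":[20,-10,-3],"rot":[0,0,0]},{"grip":85,"linear":[26,-13,-3],"rot":[0,0,0]},{"grip":85,"linear":[26,-13,-3],"rot":[0,0,0]},{"grip":85,"linear":[26,-13,-3],"rot":[0,0,0]},{"grip":85,"linear":[26,-13,-3],"rot":[0,0,0]},{"grip":85,"linear":[26,-13,-3],"rot":[0,0,0]},{"grip":85,"linear":[26,-13,0],"rot":[0,0,0]},{"grip":85,"linear":[26,-13,0],"rot":[0,0,0]},{"grip":85,"linear":[26,-13,0],"rot":[0,0,0]},{"grip":85,"linear":[25,-12,0],"rot":[0,0,0]},{"grip":85,"linear":[0,0,0],"rot":[0,0,0]}]' 60; python3 - <<'E'
from h import *
need(C+V*160,RG)
E
```

```text
time_s: 1.02
eef_pos: [404.6, -243.7, 249.2]
ee_rot: [-0.001, 0.974, 0.228, 0.0]
force: [-0.2, -0.1, 1.1]
grip_width: 0.996
t 1.0167 pos [ 404.6 -243.7  249.2] q [-0.79  0.18  1.62  0.    1.34  0.32] F [-0.2 -0.1  1.1] g 85.1
axes x [0.8962 0.4436 0.0009] z [ 0.0004  0.0012 -1.    ]
shift tool(now): [-3.1  1.7 77.1]
rotvec tool: [-0.2442  0.6687  0.6675]
shift in target axes: [-50.5   3.2  58.3]
```

```bash
python3 -m creep '[{"grip":85,"linear":[0,0,0],"rot":[-0.0222,0.0608,0.0607]},{"grip":85,"linear":[0,0,0],"rot":[-0.0222,0.0608,0.0607]},{"grip":85,"linear":[0,0,0],"rot":[-0.0222,0.0608,0.0607]},{"grip":85,"linear":[0,0,0],"rot":[-0.0222,0.0608,0.0607]},{"grip":85,"linear":[0,0,0],"rot":[-0.0222,0.0608,0.0607]},{"grip":85,"linear":[0,0,0],"rot":[-0.0222,0.0608,0.0607]},{"grip":85,"linear":[0,0,0],"rot":[-0.0222,0.0608,0.0607]},{"grip":85,"linear":[0,0,0],"rot":[-0.0222,0.0608,0.0607]},{"grip":85,"linear":[0,0,0],"rot":[-0.0222,0.0608,0.0607]},{"grip":85,"linear":[0,0,0],"rot":[-0.0222,0.0608,0.0607]},{"grip":85,"linear":[0,0,0],"rot":[-0.0222,0.0608,0.0607]},{"grip":85,"linear":[0,0,0],"rot":[0,0,0]}]'; python3 - <<'E'
from h import *
need(C+V*160,RG)
E
```

```text
time_s: 2.02
eef_pos: [401.7, -246.3, 248.0]
ee_rot: [0.041, 0.933, -0.115, 0.34]
force: [0.7, -1.0, -0.7]
grip_width: 0.994
t 2.0167 pos [ 401.7 -246.3  248. ] q [-1.08 -0.12  2.1   0.73  0.8   0.31] F [ 0.7 -1.  -0.7] g 84.9
axes x [ 0.743  -0.1861  0.6429] z [ 0.624  -0.1547 -0.766 ]
shift tool(now): [-48.1   0.1  58.8]
rotvec tool: [ 0.0037 -0.0001 -0.0061]
shift in target axes: [-48.1   0.   58.8]
```

```bash
python3 -m creep '[{"grip":85,"linear":[-10,0,10],"rot":[0,0,-0.006]},{"grip":85,"linear":[-14,0,16],"rot":[0.003,0,0]},{"grip":85,"linear":[-14,0,16],"rot":[0,0,0]},{"grip":85,"linear":[-10,0,16],"rot":[0,0,0]},{"grip":85,"linear":[0,0,0],"rot":[0,0,0]},{"grip":85,"linear":[0,0,0],"rot":[0,0,0]}]'; python3 - <<'E'
from h import *
need(C+V*39,RG)
for n in("side","top"):
    p,d=imaging.capture(n); np.savez(n+"1.npz",p=p,d=d)
    im=p[:,:,::-1].copy()
    for k in (0,39,92,160):
        u=proj(n,C+V*k)[0]; cv2.circle(im,tuple(int(round(a)) for a in u),1,(0,0,255),-1)
    u,v=(310,140) if n=="side" else (345,235)
    cv2.imwrite(f"pics/pre_{n}.png",cv2.resize(im[v-60:v+60,u-70:u+70],None,fx=4,fy=4,interpolation=cv2.INTER_CUBIC))
E
```

```text
time_s: 2.52
eef_pos: [403.4, -247.3, 174.0]
ee_rot: [0.041, 0.934, -0.109, 0.339]
force: [0.8, 0.3, 0.4]
grip_width: 0.995
t 2.5167 pos [ 403.4 -247.3  174. ] q [-1.08  0.01  2.2   0.93  0.64  0.03] F [0.8 0.3 0.4] g 85.0
axes x [ 0.7466 -0.176   0.6415] z [ 0.6238 -0.1496 -0.7671]
shift tool(now): [ -1.7  -0.5 121.9]
rotvec tool: [-0.0013  0.0016  0.0045]
shift in target axes: [ -1.9  -0.6 121.9]
```

View pics/pre_side.png

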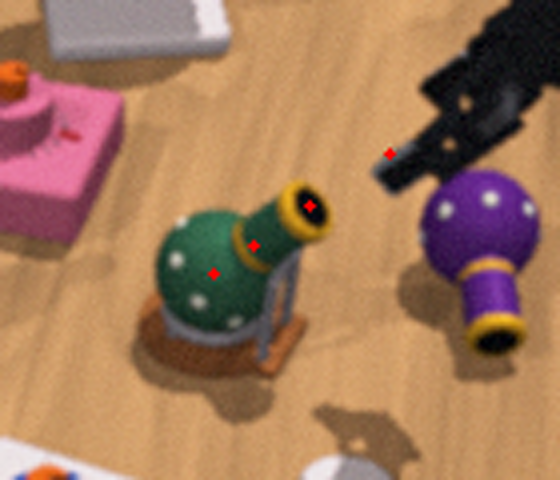

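View pics/pre_top.png

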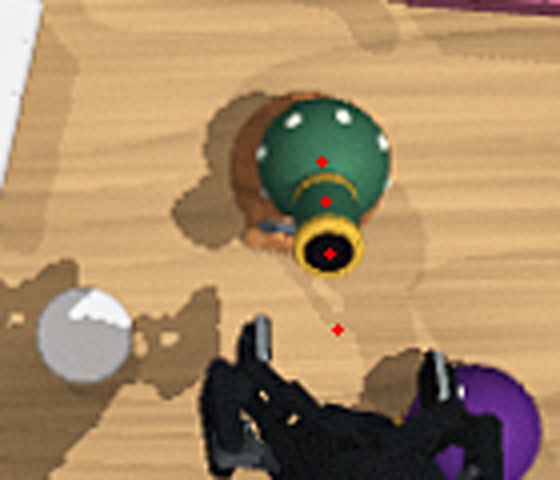

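```bash
python3 - <<'E'
from h import *
s=sensors.sense(); q=s["ee_rot"]; R=Ro.from_quat([*q[1:],q[0]]).as_matrix()
for n in("side","top"):
    D=np.load(n+"1.npz"); d=D["d"]; X,uv=pts(n,d>0,d)
    L=(X-s["eef_pos"])@R   # tool coords
    k=(abs(L[:,1])<70)&(abs(L[:,0])<25)&(L[:,2]>-40)&(L[:,2]<10)
    for sg in(-1,1):
        f=L[k&(L[:,1]*sg>25)]
        if len(f): print(n,sg,len(f),"x med",np.median(f[:,0]),"x rng",np.percentile(f[:,0],[5,95]),"y",np.percentile(f[:,1],[5,50,95]),"z max",np.percentile(f[:,2],[50,97]))
E
```

```text
side -1 91 x med 2.2342707416268635 x rng [-10.97037919  10.22276708] y [-57.69105323 -52.30018455 -46.22622971] z max [-27.07089287 -13.67113967]
side 1 70 x med 2.807940316950699 x rng [-5.08742143 10.37356308] y [39.41158394 42.55578491 45.64605369] z max [-25.65157953 -14.02152699]
top -1 56 x med 9.046776979073718 x rng [-0.1332823  13.23327007] y [-55.09122845 -48.75432532 -43.11671806] z max [-29.03541154 -17.9134797 ]
top 1 80 x med 6.5980627524308435 x rng [-8.38953658 12.54978182] y [43.24470398 44.48600528 56.40124492] z max [-28.4786702  -15.05989836]
```

Measured by depth, the fingers lie symmetric about the tool frame to within 1 mm in both views, so the calibration is good here. I'll move down the neck.

```bash
python3 -m creep '[{"grip":85,"linear":[-1.8,-0.5,12],"rot":[-0.001,0.002,0.004]},{"grip":85,"linear":[0,0,14],"rot":[0,0,0]},{"grip":85,"linear":[0,0,14],"rot":[0,0,0]},{"grip":85,"linear":[0,0,14],"rot":[0,0,0]},{"grip":85,"linear":[0,0,14],"rot":[0,0,0]},{"grip":85,"linear":[0,0,14],"rot":[0,0,0]},{"grip":85,"linear":[0,0,14],"rot":[0,0,0]},{"grip":85,"linear":[0,0,12],"rot":[0,0,0]},{"grip":85,"linear":[0,0,8],"rot":[0,0,0]},{"grip":85,"linear":[0,0,4],"rot":[0,0,0]},{"grip":85,"linear":[0,0,0],"rot":[0,0,0]},{"grip":85,"linear":[0,0,0],"rot":[0,0,0]}]'; python3 - <<'E'
from h import *
need(C+V*39,RG)
for n in("side","top"):
    p,d=imaging.capture(n); np.savez(n+"2.npz",p=p,d=d)
    u,v=(310,140) if n=="side" else (345,235)
    cv2.imwrite(f"pics/at_{n}.png",cv2.resize(p[v-50:v+50,u-50:u+50,::-1],None,fx=4,fy=4,interpolation=cv2.INTER_CUBIC))
a=[cv2.imread(f"pics/at_{n}.png") for n in("side","top")]; cv2.imwrite("pics/at.png",np.hstack(a))
E
```

```text
time_s: 3.62
eef_pos: [477.4, -265.0, 81.9]
ee_rot: [0.041, 0.933, -0.111, 0.341]
force: [0.5, 0.2, -0.4]
grip_width: 0.997
t 3.6167 pos [ 477.4 -265.    81.9] q [-0.92  0.36  2.11  1.37  0.43 -0.33] F [ 0.5  0.2 -0.4] g 85.1
axes x [ 0.7427 -0.1791  0.6453] z [ 0.6268 -0.1532 -0.764 ]
shift tool(now): [-1.1 -0.4  2.5]
rotvec tool: [ 0.0015 -0.0032  0.0006]
shift in target axes: [-1.  -0.4  2.5]
```

View pics/at.png

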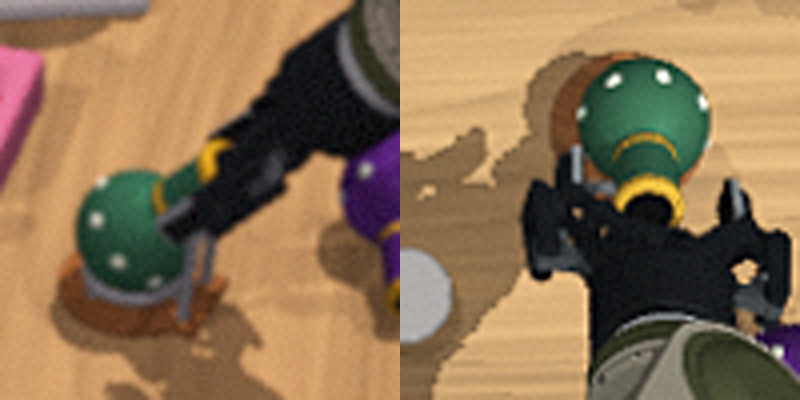

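The fingers straddle the neck, with the lip at (215,155) in the side crop and (650,200) in the top crop. I'll go in 2 mm more and close.

```bash
python3 -m creep '[{"grip":85,"linear":[-1,-0.4,2.5],"rot":[0,-0.003,0]},{"grip":70,"linear":[0,0,0],"rot":[0,0,0]},{"grip":60,"linear":[0,0,0],"rot":[0,0,0]},{"grip":52,"linear":[0,0,0],"rot":[0,0,0]},{"grip":46,"linear":[0,0,0],"rot":[0,0,0]},{"grip":42,"linear":[0,0,0],"rot":[0,0,0]},{"grip":38,"linear":[0,0,0],"rot":[0,0,0]},{"grip":34,"linear":[0,0,0],"rot":[0,0,0]},{"grip":28,"linear":[0,0,0],"rot":[0,0,0]},{"grip":28,"linear":[0,0,0],"rot":[0,0,0]},{"grip":28,"linear":[0,0,0],"rot":[0,0,0]},{"grip":28,"linear":[0,0,0],"rot":[0,0,0]}]' 60; python3 - <<'E'
from h import *
need(C+V*39,RG)
E
```

```text
time_s: 4.72
eef_pos: [478.0, -264.3, 78.6]
ee_rot: [0.041, 0.933, -0.111, 0.339]
force: [-3.4, 2.5, 5.2]
grip_width: 0.414
t 4.7167 pos [ 478.  -264.3   78.6] q [-0.92  0.37  2.11  1.37  0.42 -0.34] F [-3.4  2.5  5.2] g 35.4
axes x [ 0.7451 -0.1803  0.6421] z [ 0.6239 -0.1518 -0.7666]
shift tool(now): [ 0.7  0.5 -0.4]
rotvec tool: [ 0.0008  0.0009 -0.0001]
shift in target axes: [ 0.7  0.5 -0.4]
```

It has gripped at 35.4 mm, so on the neck. Now a straight lift, which is (0.642, 0, -0.767) in tool axes.

```bash
python3 -m creep '[{"grip":28,"linear":[1.9,0,-2.3],"rot":[0,0,0]},{"grip":28,"linear":[5.1,0,-6.1],"rot":[0,0,0]},{"grip":28,"linear":[9,0,-10.7],"rot":[0,0,0]},{"grip":28,"linear":[11,0,-13.2],"rot":[0,0,0]},{"grip":28,"linear":[12,0,-14.3],"rot":[0,0,0]},{"grip":28,"linear":[12,0,-14.3],"rot":[0,0,0]},{"grip":28,"linear":[12,0,-14.3],"rot":[0,0,0]},{"grip":28,"linear":[12,0,-14.3],"rot":[0,0,0]},{"grip":28,"linear":[12,0,-14.3],"rot":[0,0,0]},{"grip":28,"linear":[12,0,-14.3],"rot":[0,0,0]},{"grip":28,"linear":[8,0,-9.6],"rot":[0,0,0]},{"grip":28,"linear":[0,0,0],"rot":[0,0,0]}]'; python3 - <<'E'
from h import *
need(None,down(-13.6))
E
```

```text
time_s: 5.72
eef_pos: [478.6, -265.3, 247.8]
ee_rot: [0.043, 0.933, -0.111, 0.341]
force: [-0.7, -0.8, -0.6]
grip_width: 0.412
t 5.7167 pos [ 478.6 -265.3  247.8] q [-0.92  0.06  1.93  0.68  0.69  0.46] F [-0.7 -0.8 -0.6] g 35.2
axes x [ 0.7433 -0.1785  0.6447] z [ 0.6256 -0.1558 -0.7644]
rotvec tool: [ 0.0046 -0.7007 -0.0003]
```

```bash
python3 -m creep '[{"grip":28,"linear":[0,0,0],"rot":[0.0046,-0.04,0]},{"grip":28,"linear":[0,0,0],"rot":[0,-0.07,0]},{"grip":28,"linear":[0,0,0],"rot":[0,-0.07,0]},{"grip":28,"linear":[0,0,0],"rot":[0,-0.07,0]},{"grip":28,"linear":[0,0,0],"rot":[0,-0.07,0]},{"grip":28,"linear":[0,0,0],"rot":[0,-0.07,0]},{"grip":28,"linear":[0,0,0],"rot":[0,-0.07,0]},{"grip":28,"linear":[0,0,0],"rot":[0,-0.07,0]},{"grip":28,"linear":[0,0,0],"rot":[0,-0.07,0]},{"grip":28,"linear":[0,0,0],"rot":[0,-0.06,0]},{"grip":28,"linear":[0,0,0],"rot":[0,-0.04,0]},{"grip":28,"linear":[0,0,0],"rot":[0,0,0]}]'; python3 - <<'E'
from h import *
need([587.5,232.5,94+39+110],down(-13.6))
for n in("side","top"):
    p,d=imaging.capture(n); np.savez(n+"3.npz",p=p,d=d); cv2.imwrite(f"pics/lift_{n}.png",p[:,:,::-1])
E
```

```text
time_s: 6.72
eef_pos: [478.7, -264.4, 243.4]
ee_rot: [-0.002, 0.993, -0.117, -0.003]
force: [0.7, 0.5, -1.7]
grip_width: 0.412
t 6.7167 pos [ 478.7 -264.4  243.4] q [-0.72  0.36  1.41  0.    1.39  1.09] F [ 0.7  0.5 -1.7] g 35.2
axes x [ 0.9726 -0.2324 -0.0056] z [-0.0045  0.0052 -1.    ]
shift tool(now): [  -9.7 -508.6    2.6]
rotvec tool: [-0.004   0.0056  0.0028]
shift in target axes: [ -11.1 -508.6    0.4]
```

View pics/lift_side.png

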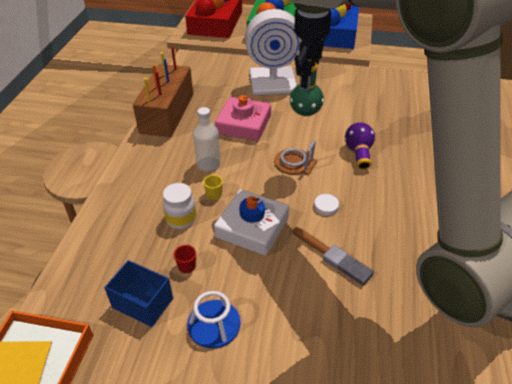

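View pics/lift_top.png

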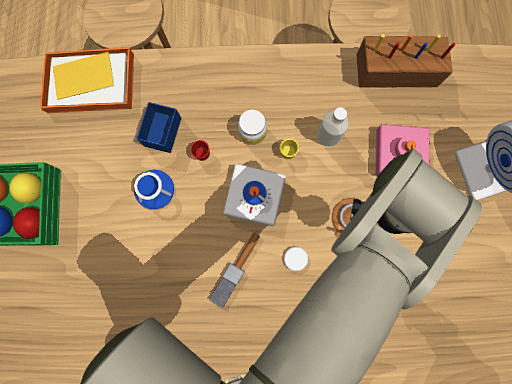

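The vase hangs upright in the gripper at side (307,98), and the cradle is empty and undisturbed. I'll carry it along tool -y, 508 mm.

```bash
python3 -m creep '[{"grip":28,"linear":[-0.9,-5,0],"rot":[-0.004,0.0056,0.0028]},{"grip":28,"linear":[-0.9,-12,0],"rot":[0,0,0]},{"grip":28,"linear":[-0.9,-20,0],"rot":[0,0,0]},{"grip":28,"linear":[-0.9,-25,0],"rot":[0,0,0]},{"grip":28,"linear":[-0.9,-25,0],"rot":[0,0,0]},{"grip":28,"linear":[-0.9,-25,0],"rot":[0,0,0]},{"grip":28,"linear":[-0.9,-25,0],"rot":[0,0,0]},{"grip":28,"linear":[-0.9,-25,0],"rot":[0,0,0]},{"grip":28,"linear":[-0.9,-25,0],"rot":[0,0,0]},{"grip":28,"linear":[-0.9,-25,0],"rot":[0,0,0]},{"grip":28,"linear":[-0.9,-25,0],"rot":[0,0,0]},{"grip":28,"linear":[-0.9,-25,0],"rot":[0,0,0]}]' && python3 -m creep '[{"grip":28,"linear":[0,-25,0],"rot":[0,0,0]},{"grip":28,"linear":[0,-25,0],"rot":[0,0,0]},{"grip":28,"linear":[0,-25,0],"rot":[0,0,0]},{"grip":28,"linear":[0,-25,0],"rot":[0,0,0]},{"grip":28,"linear":[0,-25,0],"rot":[0,0,0]},{"grip":28,"linear":[0,-25,0],"rot":[0,0,0]},{"grip":28,"linear":[0,-25,0],"rot":[0,0,0]},{"grip":28,"linear":[0,-25,0],"rot":[0,0,0]},{"grip":28,"linear":[0,-20,0],"rot":[0,0,0]},{"grip":28,"linear":[0,-16,0],"rot":[0,0,0]},{"grip":28,"linear":[0,-10,0],"rot":[0,0,0]},{"grip":28,"linear":[0,0,0],"rot":[0,0,0]}]'; python3 -m creep '[{"grip":28,"linear":[0,0,0],"rot":[0,0,0]},{"grip":28,"linear":[0,0,0],"rot":[0,0,0]}]'; python3 - <<'E'
from h import *
need([587.5,232.5,94+39+110],down(-13.6))
for n in("side","top"):
    p,d=imaging.capture(n); np.savez(n+"4.npz",p=p,d=d); cv2.imwrite(f"pics/over_{n}.png",p[:,:,::-1])
E
```

```text
time_s: 7.82
eef_pos: [529.0, -5.1, 245.0]
ee_rot: [0.001, 0.993, -0.119, 0.002]
force: [0.2, 0.8, -0.8]
grip_width: 0.41
time_s: 8.82
eef_pos: [587.0, 233.7, 244.3]
ee_rot: [0.0, 0.993, -0.118, 0.001]
force: [-0.1, -0.1, -1.3]
grip_width: 0.415
time_s: 8.98
eef_pos: [587.3, 231.0, 244.6]
ee_rot: [0.001, 0.993, -0.119, 0.001]
force: [-0.6, -0.7, -1.0]
grip_width: 0.408
t 8.9833 pos [587.3 231.  244.6] q [ 0.19  0.55  1.12 -0.    1.47  2.  ] F [-0.6 -0.7 -1. ] g 34.8
axes x [ 0.9716 -0.2368  0.0028] z [ 0.0024 -0.002  -1.    ]
shift tool(now): [-0.2 -1.5  1.6]
rotvec tool: [ 0.0014 -0.0028 -0.0017]
shift in target axes: [-0.2 -1.5  1.6]
```

View pics/over_side.png

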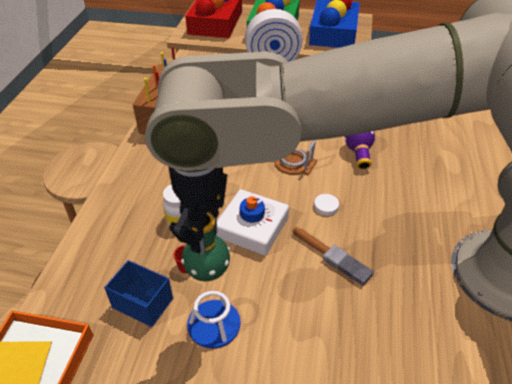

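View pics/over_top.png

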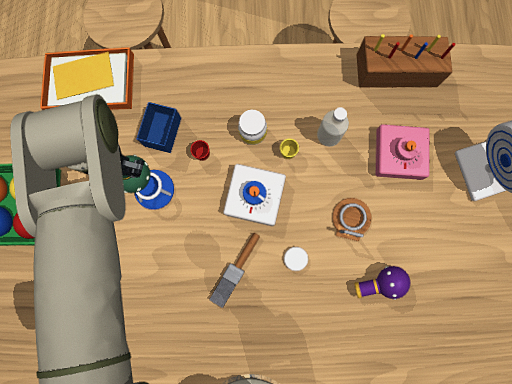

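```bash
cat >> h.py <<'E'
from scipy.optimize import least_squares
def sph(n,p,d,b):
    h=cv2.cvtColor(p,cv2.COLOR_RGB2HSV); m=np.zeros((384,512),bool); m[b[2]:b[3],b[0]:b[1]]=1
    m&=cv2.inRange(h,np.array((55,60,20)),np.array((95,255,200)))>0
    X,uv=pts(n,m,d)
    f=least_squares(lambda c:np.linalg.norm(X-c,axis=1)-40,X.mean(0)-[0,20,10],loss="cauchy",f_scale=1.5)
    r=np.linalg.norm(X-f.x,axis=1)-40
    print(n,"sphere",f.x.round(1),len(X),"inl",np.mean(abs(r)<2).round(2)); return f.x,X
E
python3 - <<'E'
from h import *
S=np.load("side4.npz");T=np.load("top4.npz")
c1,X=sph("side",S["p"],S["d"],(175,235,225,285))
c2,X2=sph("top",T["p"],T["d"],(110,155,150,200))
# outline-based: centroid ray of ball in side
p=S["p"];im=np.vstack([p[215:290,170:250,::-1]])
cv2.imwrite("pics/ball4.png",np.hstack([cv2.resize(p[215:290,170:250,::-1],None,fx=5,fy=5),cv2.resize(T["p"][140:215,100:180,::-1],None,fx=5,fy=5)]))
E
```

```text
side sphere [588.3 230.  205.9] 1328 inl 0.8
top sphere [588.3 229.  205.9] 459 inl 0.88
```

View pics/ball4.png

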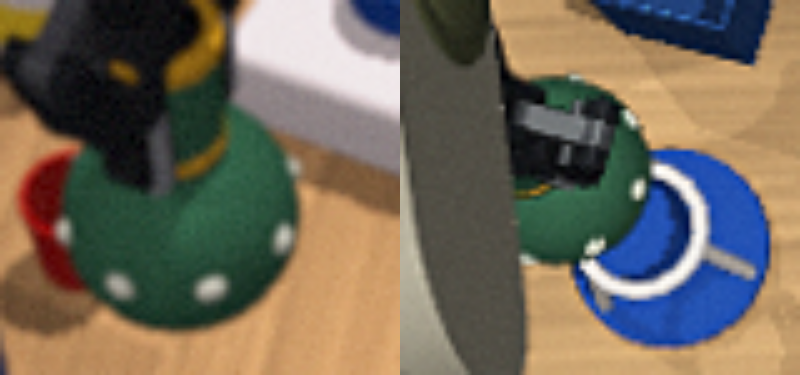

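Both views put the ball centre at (588.3, 229.5, 205.9), and the ring centre is at (587.6, 232.8). I'll shift by (-0.7, +3.3) mm and descend 100 of the 112 mm, then look again.

```bash
python3 -m creep '[{"grip":28,"linear":[-1.4,-3,4],"rot":[0.0014,-0.0028,0]},{"grip":28,"linear":[0,0,8],"rot":[0,0,0]},{"grip":28,"linear":[0,0,12],"rot":[0,0,0]},{"grip":28,"linear":[0,0,12],"rot":[0,0,0]},{"grip":28,"linear":[0,0,12],"rot":[0,0,0]},{"grip":28,"linear":[0,0,12],"rot":[0,0,0]},{"grip":28,"linear":[0,0,12],"rot":[0,0,0]},{"grip":28,"linear":[0,0,10],"rot":[0,0,0]},{"grip":28,"linear":[0,0,8],"rot":[0,0,0]},{"grip":28,"linear":[0,0,6],"rot":[0,0,0]},{"grip":28,"linear":[0,0,4],"rot":[0,0,0]},{"grip":28,"linear":[0,0,0],"rot":[0,0,0]}]'; python3 -m creep '[{"grip":28,"linear":[0,0,0],"rot":[0,0,0]},{"grip":28,"linear":[0,0,0],"rot":[0,0,0]}]'; python3 - <<'E'
from h import *
need([586.6,234.3,132.7],down(-13.6))
I=[]
for n in("side","top"):
    p,d=imaging.capture(n); np.savez(n+"5.npz",p=p,d=d)
    b=(170,255,250,345) if n=="side" else (100,185,140,215)
    sph(n,p,d,b)
    I.append(cv2.resize(p[b[2]:b[3],b[0]:b[1],::-1],(390,390)))
    h=cv2.cvtColor(p,cv2.COLOR_RGB2HSV); m=np.zeros((384,512),bool)
    b=(180,245,280,350) if n=="side" else (125,180,160,215)
    m[b[2]:b[3],b[0]:b[1]]=1; m&=cv2.inRange(h,np.array((0,0,150)),np.array((180,70,255)))>0
    X,uv=pts(n,m,d); k=(X[:,2]>56)&(X[:,2]<72); Q=onplane(n,uv[k],64)
    f=least_squares(lambda c:np.hypot(Q[:,0]-c[0],Q[:,1]-c[1])-30,Q.mean(0)[:2],loss="cauchy",f_scale=2); print(n,"ring",f.x,k.sum())
cv2.imwrite("pics/near5.png",np.hstack(I))
E
```

```text
time_s: 10.08
eef_pos: [586.7, 234.9, 143.7]
ee_rot: [0.0, 0.993, -0.119, -0.001]
force: [0.2, 0.4, -1.1]
grip_width: 0.413
time_s: 10.25
eef_pos: [587.2, 235.0, 145.1]
ee_rot: [-0.0, 0.993, -0.119, 0.001]
force: [0.9, -0.6, -0.6]
grip_width: 0.411
t 10.25 pos [587.2 235.  145.1] q [0.2  0.62 1.26 0.   1.26 2.  ] F [ 0.9 -0.6 -0.6] g 35.1
axes x [ 0.9717 -0.2361  0.001 ] z [ 0.0011  0.0004 -1.    ]
shift tool(now): [-0.4  0.9 12.4]
rotvec tool: [-0.0006 -0.001  -0.001 ]
shift in target axes: [-0.4  0.9 12.4]
side sphere [588.1 233.4 107.1] 1097 inl 0.8
side ring [586.1508 235.0033] 93
top sphere [589.  207.8 158.6] 328 inl 0.15
top ring [585.8617 231.2183] 49
```

View pics/near5.png

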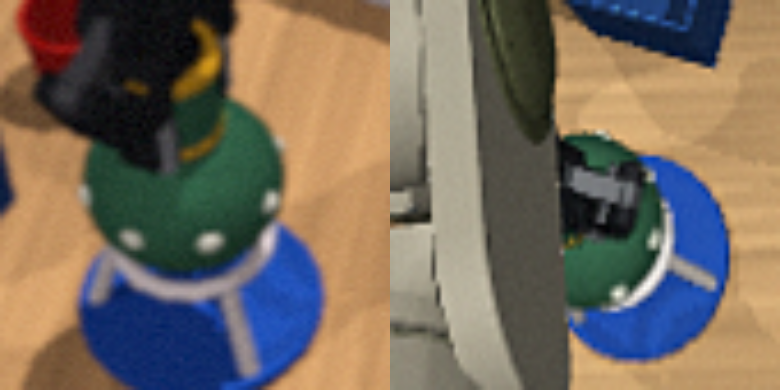

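The ball is at (588.1, 233.4, 107.1), centred over the ring to within about 1 mm. I'll lower it slowly and watch the force.

```bash
python3 -m creep '[{"grip":28,"linear":[-0.3,0.4,2],"rot":[0,0,0]},{"grip":28,"linear":[0,0,2],"rot":[0,0,0]},{"grip":28,"linear":[0,0,2],"rot":[0,0,0]},{"grip":28,"linear":[0,0,2],"rot":[0,0,0]},{"grip":28,"linear":[0,0,1],"rot":[0,0,0]},{"grip":28,"linear":[0,0,1],"rot":[0,0,0]},{"grip":28,"linear":[0,0,0],"rot":[0,0,0]},{"grip":28,"linear":[0,0,0],"rot":[0,0,0]}]'; python3 - <<'E'
from h import *
need([586.6,234.3,132.7],down(-13.6))
p,d=imaging.capture("side"); sph("side",p,d,(170,255,250,345))
E
```

```text
time_s: 11.02
eef_pos: [586.5, 234.7, 134.4]
ee_rot: [-0.0, 0.993, -0.119, -0.0]
force: [-0.9, 0.5, -1.3]
grip_width: 0.412
t 11.0167 pos [586.5 234.7 134.4] q [0.2  0.63 1.28 0.   1.24 2.  ] F [-0.9  0.5 -1.3] g 35.2
axes x [ 0.9717 -0.2362 -0.0001] z [-0.      0.0001 -1.    ]
shift tool(now): [0.2 0.4 1.7]
rotvec tool: [-0.0001  0.0001 -0.0011]
shift in target axes: [0.2 0.4 1.7]
side sphere [587.4 232.9  96.6] 1058 inl 0.79
```

```bash
python3 -m creep '[{"grip":28,"linear":[0,0,0.5],"rot":[0,0,0]},{"grip":28,"linear":[0,0,0.5],"rot":[0,0,0]},{"grip":28,"linear":[0,0,0],"rot":[0,0,0]},{"grip":28,"linear":[0,0,0],"rot":[0,0,0]}]'; python3 -m creep '[{"grip":28,"linear":[0,0,0.5],"rot":[0,0,0]},{"grip":28,"linear":[0,0,0],"rot":[0,0,0]},{"grip":28,"linear":[0,0,0],"rot":[0,0,0]}]';  python3 -m creep '[{"grip":28,"linear":[0,0,0.5],"rot":[0,0,0]},{"grip":28,"linear":[0,0,0],"rot":[0,0,0]},{"grip":28,"linear":[0,0,0],"rot":[0,0,0]}]'
```

```text
time_s: 11.4
eef_pos: [586.7, 234.6, 133.8]
ee_rot: [-0.0, 0.993, -0.119, 0.0]
force: [-0.2, -1.0, 2.2]
grip_width: 0.415
time_s: 11.65
eef_pos: [586.9, 234.6, 133.7]
ee_rot: [-0.0, 0.993, -0.119, 0.001]
force: [0.4, -0.6, 4.9]
grip_width: 0.413
time_s: 11.9
eef_pos: [587.0, 234.6, 133.6]
ee_rot: [-0.0, 0.993, -0.119, 0.001]
force: [-0.2, -1.1, 7.2]
grip_width: 0.414
```

Contact at about 8 N with little side force, so it's seated and centred. I'll ease off 0.6 mm and open slowly.

```bash
python3 -m creep '[{"grip":28,"linear":[0,0,-0.6],"rot":[0,0,0]},{"grip":33,"linear":[0,0,0],"rot":[0,0,0]},{"grip":35,"linear":[0,0,0],"rot":[0,0,0]},{"grip":36.5,"linear":[0,0,0],"rot":[0,0,0]},{"grip":38,"linear":[0,0,0],"rot":[0,0,0]},{"grip":40,"linear":[0,0,0],"rot":[0,0,0]},{"grip":43,"linear":[0,0,0],"rot":[0,0,0]},{"grip":47,"linear":[0,0,0],"rot":[0,0,0]},{"grip":52,"linear":[0,0,0],"rot":[0,0,0]},{"grip":60,"linear":[0,0,0],"rot":[0,0,0]},{"grip":70,"linear":[0,0,0],"rot":[0,0,0]},{"grip":85,"linear":[0,0,0],"rot":[0,0,0]}]'; python3 -m creep '[{"grip":85,"linear":[0,0,0],"rot":[0,0,0]},{"grip":85,"linear":[0,0,0],"rot":[0,0,0]},{"grip":85,"linear":[0,0,0],"rot":[0,0,0]},{"grip":85,"linear":[0,0,0],"rot":[0,0,0]}]'; python3 - <<'E'
from h import *
need()
I=[]
for n in("side","top"):
    p,d=imaging.capture(n); np.savez(n+"6.npz",p=p,d=d)
    b=(170,255,250,345) if n=="side" else (100,185,140,215)
    sph(n,p,d,b); I.append(cv2.resize(p[b[2]-30:b[3],b[0]:b[1],::-1],(390,480)))
cv2.imwrite("pics/rel6.png",np.hstack(I))
E
```

```text
time_s: 12.9
eef_pos: [586.5, 234.7, 133.0]
ee_rot: [-0.0, 0.993, -0.119, -0.0]
force: [0.1, 0.1, -0.7]
grip_width: 0.936
time_s: 13.23
eef_pos: [586.5, 234.7, 133.1]
ee_rot: [-0.0, 0.993, -0.119, -0.0]
force: [0.4, -0.6, 0.3]
grip_width: 0.998
t 13.2333 pos [586.5 234.7 133.1] q [0.2  0.63 1.28 0.   1.24 2.  ] F [ 0.4 -0.6  0.3] g 85.2
axes x [ 0.9717 -0.2362 -0.    ] z [-0.      0.0001 -1.    ]
side sphere [587.9 232.5  95.7] 1015 inl 0.72
top sphere [587.6 232.8  95.5] 234 inl 0.81
```

View pics/rel6.png

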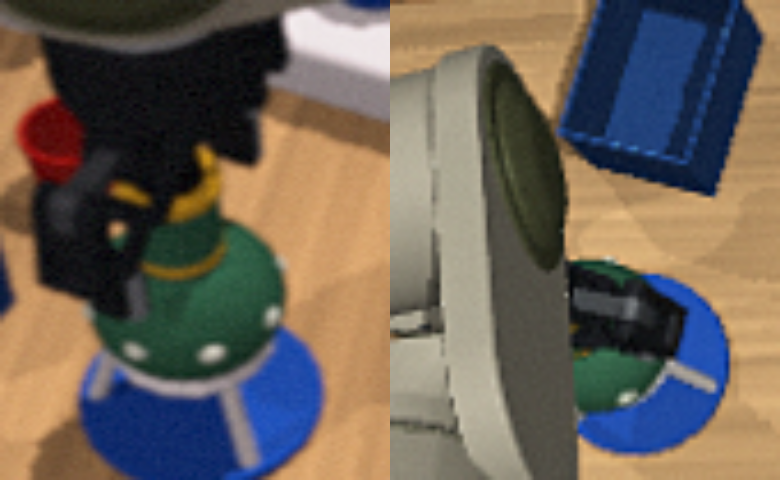

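Released, and the ball is at (587.8, 232.6, 95.6) by both views. Now straight up, clear of the lip.

```bash
python3 -m creep '[{"grip":85,"linear":[0,0,-4],"rot":[0,0,0]},{"grip":85,"linear":[0,0,-10],"rot":[0,0,0]},{"grip":85,"linear":[0,0,-12],"rot":[0,0,0]},{"grip":85,"linear":[0,0,-12],"rot":[0,0,0]},{"grip":85,"linear":[0,0,-12],"rot":[0,0,0]},{"grip":85,"linear":[0,0,-12],"rot":[0,0,0]},{"grip":85,"linear":[0,0,-12],"rot":[0,0,0]},{"grip":85,"linear":[0,0,-12],"rot":[0,0,0]},{"grip":85,"linear":[0,0,-12],"rot":[0,0,0]},{"grip":85,"linear":[0,0,-10],"rot":[0,0,0]},{"grip":85,"linear":[0,0,-6],"rot":[0,0,0]},{"grip":85,"linear":[0,0,0],"rot":[0,0,0]}]'; python3 - <<'E'
from h import *
need([562.4,-25,200])
print(need(None,down(30)))
I=[]
for n in("side","top"):
    p,d=imaging.capture(n); np.savez(n+"7.npz",p=p,d=d)
    b=(170,255,250,345) if n=="side" else (100,185,140,215)
    sph(n,p,d,b); I.append(cv2.resize(p[b[2]-30:b[3],b[0]:b[1],::-1],(390,480)))
cv2.imwrite("pics/rel7.png",np.hstack(I))
E
```

```text
time_s: 14.33
eef_pos: [586.9, 234.7, 248.8]
ee_rot: [-0.0, 0.993, -0.119, 0.001]
force: [1.4, 0.0, 0.7]
grip_width: 0.997
t 14.3333 pos [586.9 234.7 248.8] q [0.2  0.55 1.11 0.   1.48 2.  ] F [1.4 0.  0.7] g 85.1
axes x [ 0.9717 -0.2362  0.0024] z [ 0.0027  0.0007 -1.    ]
shift tool(now): [ 37.4 258.2  48.6]
t 14.3333 pos [586.9 234.7 248.8] q [0.2  0.55 1.11 0.   1.48 2.  ] F [1.4 0.  0.7] g 85.1
axes x [ 0.9717 -0.2362  0.0024] z [ 0.0027  0.0007 -1.    ]
rotvec tool: [-0.0003 -0.0028 -0.762 ]
None
side sphere [588.  232.7  95.7] 1193 inl 0.75
top sphere [548.1 199.9 145.4] 529 inl 0.16
```

View pics/rel7.png

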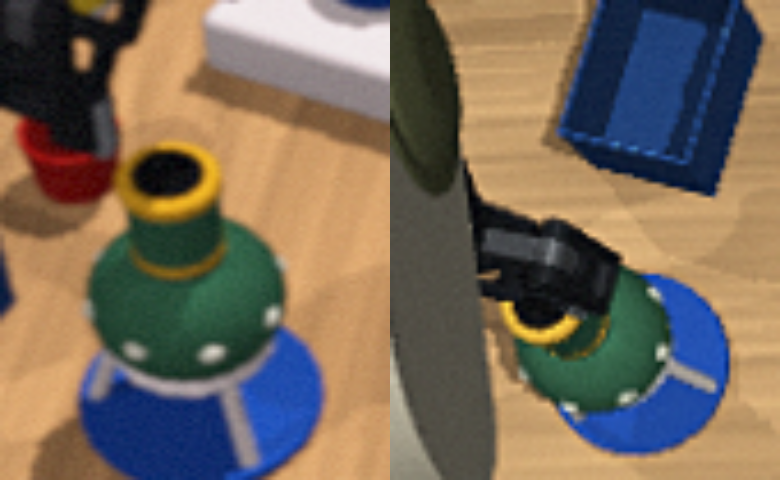

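The vase stands released. I'll move over to the dial and check the vase tilt once the view is clear.

```bash
python3 -m creep '[{"grip":85,"linear":[2,12,0],"rot":[0,0,0]},{"grip":85,"linear":[3.5,24,0],"rot":[0,0,0]},{"grip":85,"linear":[3.5,25,0],"rot":[0,0,0]},{"grip":85,"linear":[3.5,25,0],"rot":[0,0,0]},{"grip":85,"linear":[3.5,25,0],"rot":[0,0,0]},{"grip":85,"linear":[3.5,25,0],"rot":[0,0,0]},{"grip":85,"linear":[3.5,25,0],"rot":[0,0,0]},{"grip":85,"linear":[3.5,25,0],"rot":[0,0,0]},{"grip":85,"linear":[3.5,25,0],"rot":[0,0,0]},{"grip":85,"linear":[3.5,25,0],"rot":[0,0,0]},{"grip":85,"linear":[3.4,22.2,0],"rot":[0,0,0]},{"grip":85,"linear":[0,0,0],"rot":[0,0,0]}]'; python3 -m creep '[{"grip":85,"linear":[0,0,5],"rot":[0,0,-0.0953]},{"grip":85,"linear":[0,0,5],"rot":[0,0,-0.0953]},{"grip":85,"linear":[0,0,5],"rot":[0,0,-0.0953]},{"grip":85,"linear":[0,0,5],"rot":[0,0,-0.0953]},{"grip":85,"linear":[0,0,5],"rot":[0,0,-0.0953]},{"grip":85,"linear":[0,0,5],"rot":[0,0,-0.0953]},{"grip":85,"linear":[0,0,5],"rot":[0,0,-0.0953]},{"grip":85,"linear":[0,0,5],"rot":[0,0,-0.0953]},{"grip":85,"linear":[0,0,0],"rot":[0,0,0]},{"grip":85,"linear":[0,0,0],"rot":[0,0,0]}]';  python3 - <<'E'
from h import *
need([562.4,-25,150],down(30))
for n in("side","top"):
    p,d=imaging.capture(n); np.savez(n+"8.npz",p=p,d=d); cv2.imwrite(f"pics/dial8_{n}.png",p[:,:,::-1])
E
```

```text
time_s: 15.43
eef_pos: [560.6, -29.0, 246.3]
ee_rot: [0.0, 0.993, -0.121, -0.001]
force: [0.2, -0.4, 0.6]
grip_width: 0.996
time_s: 16.27
eef_pos: [561.0, -24.9, 206.6]
ee_rot: [-0.0, 0.966, 0.258, -0.0]
force: [0.3, -0.6, -0.5]
grip_width: 0.992
t 16.2667 pos [561.  -24.9 206.6] q [-0.25  0.41  1.42  0.    1.31  0.8 ] F [ 0.3 -0.6 -0.5] g 84.7
axes x [ 0.8672  0.4979 -0.0008] z [-0.0011  0.0004 -1.    ]
shift tool(now): [ 1.2  0.8 56.6]
rotvec tool: [-0.0009  0.0008 -0.0024]
shift in target axes: [ 1.2  0.7 56.6]
```

View pics/dial8_side.png

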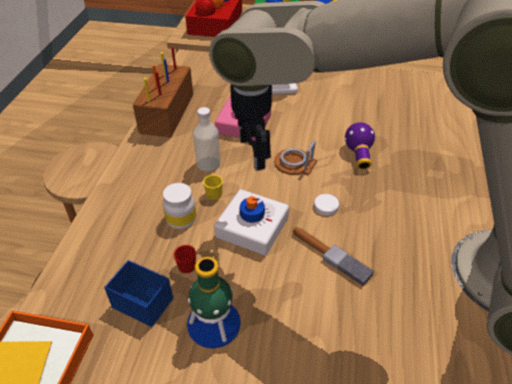

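View pics/dial8_top.png

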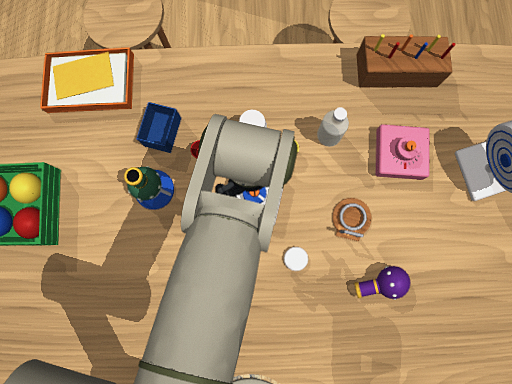

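```bash
cat >> h.py <<'E'
def tilt(pics,bs=dict(side=(190,228,250,285),top=(120,150,163,190))):
    mc={}
    c=np.mean([sph(n,*pics[n],b)[0] for n,b in (("side",(180,245,265,345)),("top",(118,180,160,215)))],0)
    for n,b in bs.items():
        k=np.zeros((384,512),np.uint8);k[b[2]:b[3],b[0]:b[1]]=(pics[n][0].max(2)<45)[b[2]:b[3],b[0]:b[1]]
        N,l,s,ce=cv2.connectedComponentsWithStats(k); i=1+np.argmax(s[1:,4]); mc[n]=ce[i]; print(n,"mouth",ce[i],s[i,4],"on z=186:",onplane(n,ce[i],186)[0].round(1))
    p,e=tri(mc["side"],mc["top"]); v=p-c; print("mouth",p,e,"len",np.linalg.norm(v),"tilt rad",np.arccos(v[2]/np.linalg.norm(v)),v)
def dial(pics):
    pass
E
python3 - <<'E'
from h import *
pics={n:(np.load(n+"8.npz")["p"],np.load(n+"8.npz")["d"]) for n in("side","top")}
tilt(pics)
# gripper pads vs tool frame in side view
s=sensors.sense(); q=s["ee_rot"]; R=Ro.from_quat([*q[1:],q[0]]).as_matrix()
for n in("side","top"):
    X,uv=pts(n,pics[n][1]>0,pics[n][1]); L=(X-s["eef_pos"])@R
    k=(abs(L[:,1])<70)&(abs(L[:,0])<25)&(L[:,2]>-40)&(L[:,2]<5)
    for sg in(-1,1):
        f=L[k&(L[:,1]*sg>25)]
        if len(f): print(n,sg,len(f),"x",np.percentile(f[:,0],[5,50,95]),"y",np.percentile(f[:,1],[5,50,95]),"z",np.percentile(f[:,2],[50,97]))
p=pics["side"][0]; cv2.imwrite("pics/d8.png",np.hstack([cv2.resize(p[190:235,225:285,::-1],(400,300),interpolation=cv2.INTER_CUBIC),cv2.resize(p[120:180,235:295,::-1],(300,300))]))
E
```

```text
side sphere [587.9 232.7  95.7] 1205 inl 0.76
top sphere [588.  232.9  95.4] 595 inl 0.8
side mouth [206.02542373 264.87288136] 118 on z=186: [588.2 231.4 186. ]
top mouth [132.53636364 175.23636364] 110 on z=186: [589.3 231.5 186. ]
mouth [588.774536   231.40250153 186.07893443] 1.0698232358736437 len 90.54927176586243 tilt rad 0.018075499169057884 [ 0.83155902 -1.4096386  90.53447987]
side -1 100 x [-7.06681555  4.56286315 10.54858485] y [-57.63011445 -54.63823638 -43.70978213] z [-28.68077029 -14.91305695]
side 1 78 x [-3.22896838  4.60654256 10.45868244] y [39.77763532 42.35834652 45.93737269] z [-25.80129976 -13.31857002]
top -1 2 x [-12.88445838 -12.691589   -12.49871962] y [-44.49458001 -43.7078586  -42.9211372 ] z [-32.93422775 -31.10823249]
```

View pics/d8.png

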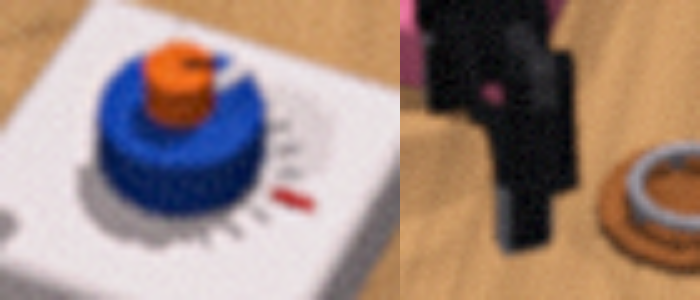

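The vase stands upright, tilt 0.018 rad. To settle the dial's y I'll cross-check using the red-mark, box-corner and rim projections, and measure the pointer.

```bash
python3 - <<'E'
from h import *
S=np.load("side0.npz");T=np.load("top0.npz")
u=proj("side",[[562,-25,73]]); print(u, onplane("side",u,73), onplane("top",proj("top",[[562,-25,73]]),73))
for n,D,b in (("side",S,(212,292,185,252)),("top",T,(218,290,160,230))):
    h=cv2.cvtColor(D["p"],cv2.COLOR_RGB2HSV)
    m=np.zeros((384,512),np.uint8); m[b[2]:b[3],b[0]:b[1]]=255
    w=cv2.inRange(h,np.array((0,0,95)),np.array((180,60,255)))&m
    X,uv=pts(n,(w>0),D["d"])
    for z0,z1 in((-2,10),(10,40),(40,43),(43,45),(45,47),(47,50),(50,60)):
        k=(X[:,2]>z0)&(X[:,2]<z1); print(n,z0,k.sum(),end=" ")
    k=(abs(X[:,2]-46)<6); print("median z of top face",np.median(X[k,2]))
    # table and top heights bias
    q=X[k]; print("plane z at x/y ext:",[np.median(q[abs(q[:,1]-y)<8,2]).round(1) for y in(-70,-45,0,20)])
tw=[]
E
```

```text
[[251.86447403 205.98196601]] [[562. -25.  73.]] [[562. -25.  73.]]
side -2 74 side 10 630 side 40 252 side 43 627 side 45 783 side 47 209 side 50 11 median z of top face 45.140511407081135
plane z at x/y ext: [np.float64(45.4), np.float64(45.1), np.float64(45.3), np.float64(45.0)]
top -2 31 top 10 42 top 40 236 top 43 653 top 45 861 top 47 451 top 50 23 median z of top face 45.5276823968249
plane z at x/y ext: [np.float64(45.6), np.float64(45.6), np.float64(45.7), np.float64(45.5)]
```

```bash
python3 -m creep '[{"grip":85,"linear":[1.2,0.8,8],"rot":[0,0,0]},{"grip":85,"linear":[0,0,14],"rot":[0,0,0]},{"grip":85,"linear":[0,0,16],"rot":[0,0,0]},{"grip":85,"linear":[0,0,16],"rot":[0,0,0]},{"grip":85,"linear":[0,0,16],"rot":[0,0,0]},{"grip":85,"linear":[0,0,14],"rot":[0,0,0]},{"grip":85,"linear":[0,0,10],"rot":[0,0,0]},{"grip":85,"linear":[0,0,0],"rot":[0,0,0]},{"grip":85,"linear":[0,0,0],"rot":[0,0,0]}]';  python3 - <<'E'
from h import *
need([562.4,-25,50],down(30))
s=sensors.sense(); q=s["ee_rot"]; R=Ro.from_quat([*q[1:],q[0]]).as_matrix()
for n in("side","top"):
    p,d=imaging.capture(n); np.savez(n+"9.npz",p=p,d=d)
    X,uv=pts(n,d>0,d); L=(X-s["eef_pos"])@R
    k=(abs(L[:,1])<70)&(abs(L[:,0])<25)&(L[:,2]>-40)&(L[:,2]<0)
    for sg in(-1,1):
        f=L[k&(L[:,1]*sg>25)]
        if len(f): print(n,sg,len(f),"x",np.percentile(f[:,0],[5,50,95]),"y",np.percentile(f[:,1],[5,50,95]),"z",np.percentile(f[:,2],[50,97]))
    h=cv2.cvtColor(p,cv2.COLOR_RGB2HSV); m=np.zeros((384,512),bool); b=(215,290,180,240) if n=="side" else (220,290,160,230); m[b[2]:b[3],b[0]:b[1]]=1
    bl=m&(cv2.inRange(h,np.array((100,120,30)),np.array((125,255,255)))>0)
    Y=pts(n,bl,d)[0]; Y=Y[abs(Y[:,2]-73)<4]; print(n,"blue top",len(Y),cv2.minEnclosingCircle(Y[:,:2].astype(np.float32)) if len(Y)>5 else 0)
p=np.load("side9.npz")["p"]; cv2.imwrite("pics/d9.png",cv2.resize(p[150:240,205:305,::-1],None,fx=6,fy=6,interpolation=cv2.INTER_CUBIC))
E
```

```text
time_s: 17.12
eef_pos: [562.9, -25.0, 113.0]
ee_rot: [-0.0, 0.966, 0.259, -0.0]
force: [1.0, 0.9, 0.4]
grip_width: 0.997
t 17.1167 pos [562.9 -25.  113. ] q [-0.25  0.51  1.53  0.    1.1   0.79] F [1.  0.9 0.4] g 85.1
axes x [ 0.8661  0.4999 -0.0002] z [-0.0003  0.0002 -1.    ]
shift tool(now): [-0.4 -0.3 63. ]
rotvec tool: [-0.0004  0.0002 -0.0001]
shift in target axes: [-0.4 -0.3 63. ]
side -1 78 x [-6.9228  4.1346 10.8036] y [-57.3365 -54.1743 -45.0268] z [-29.7494 -16.4013]
side 1 54 x [-1.3015  4.9406 11.0744] y [39.7854 42.4195 44.7626] z [-26.3146 -14.7353]
side blue top 231 ((563.8777465820312, -22.024431228637695), 28.073400497436523)
top blue top 7 ((551.993896484375, -44.54560089111328), 8.451974868774414)
```

View pics/d9.png

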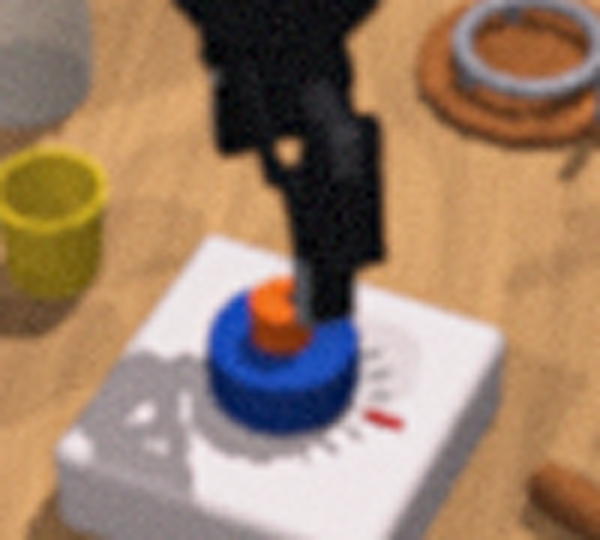

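Near the dial the side view agrees with the gripper pose, so I use the side estimate of the dial centre, about (563, -22.5). Next I'll measure the pointer angle from the first pictures.

```bash
python3 - <<'E'
from h import *
S=np.load("side0.npz")["p"];T=np.load("top0.npz")["p"]
# rectified top views on plane z=73, 8px/mm... grid sampling
def rect(n,p,c,z):
    g=np.arange(-45,45,0.22); yy,xx=np.meshgrid(-g,-g)  # rows: x decreasing downward, cols: y decreasing right
    P=np.c_[(c[0]+xx).ravel(),(c[1]+yy).ravel(),np.full(xx.size,z)]
    uv=proj(n,P).astype(np.float32).reshape(xx.shape+(2,))
    return cv2.remap(p,uv[...,0],uv[...,1],cv2.INTER_CUBIC)
a=rect("side",S,(562.7,-22.2),73);b=rect("top",T,(562.3,-27),73)
for im in(a,b): cv2.drawMarker(im,(205,205),(255,255,0),cv2.MARKER_CROSS,10)
cv2.imwrite("pics/rect.png",cv2.resize(np.hstack([a,b])[:,:,::-1],(800,400)))
E
```

```text
(no output)
```

View pics/rect.png

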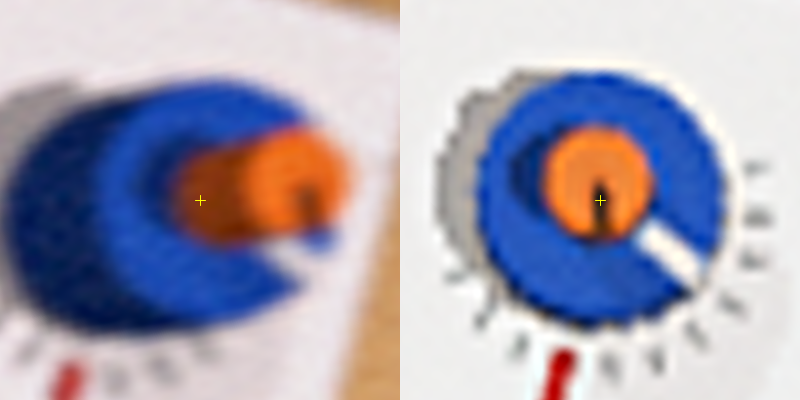

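With the top face rectified onto z = 73, both views put the dial centre at y ≈ -27. The side mask had been biased by the wall of the ring. The pointer azimuth is about -130° and the red mark is at about 165°, so it needs 65° clockwise (about 1.14 rad). I'll descend around the ring.

```bash
python3 -m creep '[{"grip":85,"linear":[-1,1.2,8],"rot":[0,0,0]},{"grip":85,"linear":[0,0,10],"rot":[0,0,0]},{"grip":85,"linear":[0,0,10],"rot":[0,0,0]},{"grip":85,"linear":[0,0,10],"rot":[0,0,0]},{"grip":85,"linear":[0,0,10],"rot":[0,0,0]},{"grip":85,"linear":[0,0,8],"rot":[0,0,0]},{"grip":85,"linear":[0,0,5],"rot":[0,0,0]},{"grip":85,"linear":[0,0,0],"rot":[0,0,0]},{"grip":85,"linear":[0,0,0],"rot":[0,0,0]}]';  python3 - <<'E'
from h import *
need([562.6,-26.5,50],down(30))
E
```

```text
time_s: 17.97
eef_pos: [562.6, -26.6, 51.9]
ee_rot: [-0.0, 0.966, 0.259, -0.0]
force: [-0.1, -0.3, 0.6]
grip_width: 0.998
t 17.9667 pos [562.6 -26.6  51.9] q [-0.26  0.59  1.58  0.    0.97  0.79] F [-0.1 -0.3  0.6] g 85.2
axes x [ 0.8658  0.5004 -0.0001] z [-0.0002  0.0002 -1.    ]
shift tool(now): [ 0.  -0.1  1.9]
rotvec tool: [-0.0002  0.0001  0.0005]
shift in target axes: [ 0.  -0.1  1.9]
```

```bash
python3 -m creep '[{"grip":75,"linear":[0,0,0.5],"rot":[0,0,0]},{"grip":68,"linear":[0,0,0],"rot":[0,0,0]},{"grip":63,"linear":[0,0,0],"rot":[0,0,0]},{"grip":60,"linear":[0,0,0],"rot":[0,0,0]},{"grip":58,"linear":[0,0,0],"rot":[0,0,0]},{"grip":56,"linear":[0,0,0],"rot":[0,0,0]},{"grip":54,"linear":[0,0,0],"rot":[0,0,0]},{"grip":52,"linear":[0,0,0],"rot":[0,0,0]},{"grip":52,"linear":[0,0,0],"rot":[0,0,0]}]' 25;  python3 - <<'E'
from h import *
need([562.6,-26.5,50],down(30))
s=sensors.sense(); R=Ro.from_quat([*s["ee_rot"][1:],s["ee_rot"][0]]); print("F tool",R.inv().apply(s["force"]))
E
```

```text
time_s: 18.72
eef_pos: [562.4, -26.2, 51.9]
ee_rot: [-0.0, 0.966, 0.259, -0.0]
force: [-1.8, 2.0, 4.9]
grip_width: 0.643
t 18.7167 pos [562.4 -26.2  51.9] q [-0.25  0.59  1.58  0.    0.97  0.79] F [-1.8  2.   4.9] g 54.9
axes x [ 0.8658  0.5004 -0.    ] z [-0.0004  0.0007 -1.    ]
shift tool(now): [-0.   0.4  1.9]
rotvec tool: [-0.0008  0.      0.0004]
shift in target axes: [-0.   0.4  1.9]
F tool [-0.5969 -2.6178 -4.856 ]
```

It has gripped the ring (54.9 mm) with only 2.6 N sideways, so it's well centred. I'll turn clockwise (+tool z), half first.

```bash
python3 -m creep '[{"grip":50,"linear":[0,0,0],"rot":[0,0,0.04]},{"grip":50,"linear":[0,0,0],"rot":[0,0,0.07]},{"grip":50,"linear":[0,0,0],"rot":[0,0,0.07]},{"grip":50,"linear":[0,0,0],"rot":[0,0,0.07]},{"grip":50,"linear":[0,0,0],"rot":[0,0,0.07]},{"grip":50,"linear":[0,0,0],"rot":[0,0,0.07]},{"grip":50,"linear":[0,0,0],"rot":[0,0,0.07]},{"grip":50,"linear":[0,0,0],"rot":[0,0,0.07]},{"grip":50,"linear":[0,0,0],"rot":[0,0,0.07]},{"grip":50,"linear":[0,0,0],"rot":[0,0,0]}]';  python3 - <<'E'
from h import *
need([562.6,-26.5,50],down(30))
p,d=imaging.capture("side"); cv2.imwrite("pics/t1.png",cv2.resize(p[150:240,205:305,::-1],None,fx=6,fy=6,interpolation=cv2.INTER_CUBIC))
E
```

```text
time_s: 19.55
eef_pos: [562.2, -25.3, 51.9]
ee_rot: [-0.001, 0.999, -0.04, -0.0]
force: [-3.0, 7.3, 6.2]
grip_width: 0.645
t 19.55 pos [562.2 -25.3  51.9] q [-0.25  0.59  1.58  0.    0.97  1.4 ] F [-3.   7.3  6.2] g 55.1
axes x [ 0.9968 -0.0795 -0.001 ] z [-0.0009  0.0021 -1.    ]
shift tool(now): [0.5 1.2 1.9]
rotvec tool: [-0.0022  0.0004 -0.6032]
shift in target axes: [-0.3  1.2  1.9]
```

View pics/t1.png

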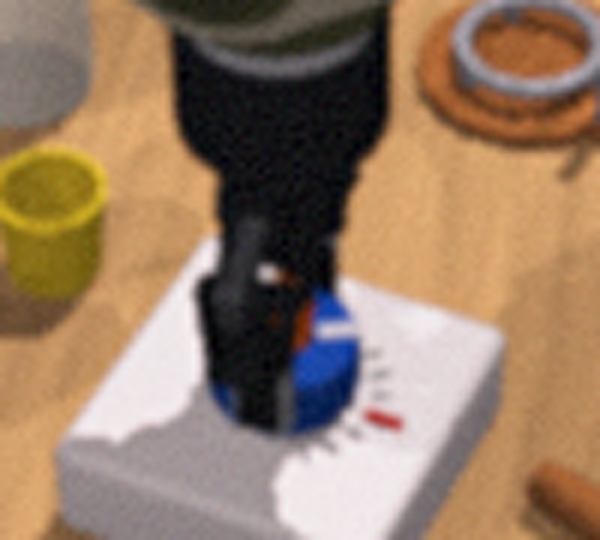

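The pointer turned with the grip and is now at crop (335,330). The 7 N in +y says the dial centre is about 1 mm further in +y, so I'll shift by that and turn the remaining 0.53 rad.

```bash
python3 -m creep '[{"grip":50,"linear":[0.3,-1,0],"rot":[0,0,0.04]},{"grip":50,"linear":[0,0,0],"rot":[0,0,0.07]},{"grip":50,"linear":[0,0,0],"rot":[0,0,0.07]},{"grip":50,"linear":[0,0,0],"rot":[0,0,0.07]},{"grip":50,"linear":[0,0,0],"rot":[0,0,0.07]},{"grip":50,"linear":[0,0,0],"rot":[0,0,0.07]},{"grip":50,"linear":[0,0,0],"rot":[0,0,0.07]},{"grip":50,"linear":[0,0,0],"rot":[0,0,0.07]},{"grip":50,"linear":[0,0,0],"rot":[0,0,0]},{"grip":50,"linear":[0,0,0],"rot":[0,0,0]}]';  python3 - <<'E'
from h import *
need([562.6,-26.5,50],down(30))
p,d=imaging.capture("side"); cv2.imwrite("pics/t2.png",cv2.resize(p[150:240,205:305,::-1],None,fx=6,fy=6,interpolation=cv2.INTER_CUBIC))
E
```

```text
time_s: 20.43
eef_pos: [562.5, -24.5, 51.9]
ee_rot: [-0.001, 0.954, -0.299, -0.001]
force: [-4.7, 7.4, 6.7]
grip_width: 0.648
t 20.4333 pos [562.5 -24.5  51.9] q [-0.25  0.59  1.58  0.    0.97  1.92] F [-4.7  7.4  6.7] g 55.3
axes x [ 0.8217 -0.5699 -0.0019] z [-0.001   0.0018 -1.    ]
shift tool(now): [1.2 1.6 1.9]
rotvec tool: [-0.0019  0.0011 -1.13  ]
shift in target axes: [-0.9  1.7  1.9]
```

View pics/t2.png

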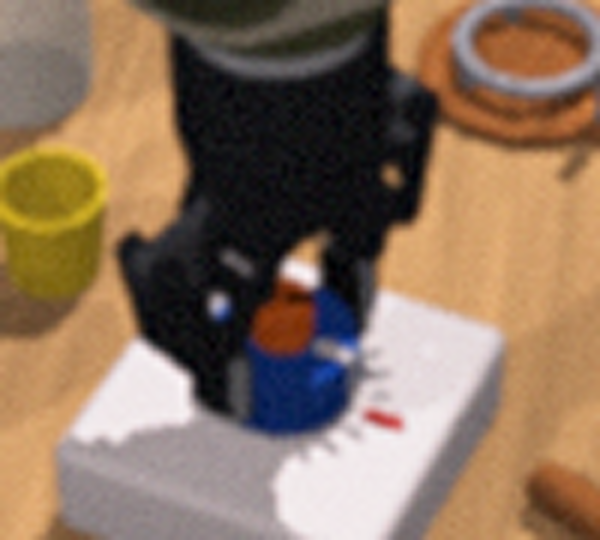

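```bash
python3 - <<'E'
from h import *
c=np.array([562.5,-25.5])
for a in (-130,-160,180,165,150):
    r=az(a)[:2]; uv=proj("side",np.c_[np.array([c+r*k for k in(14,21,28)]),[73]*3]); print(a,((uv-[205,150])*6+3).round(0).tolist())
print("dial c",((proj("side",[[*c,73]])-[205,150])*6+3))
p,d=imaging.capture("side"); cv2.imwrite("pics/t3.png",cv2.resize(p[192:232,240:280,::-1],None,fx=15,fy=15,interpolation=cv2.INTER_CUBIC))
E
```

```text
-130 [[313.0, 320.0], [327.0, 312.0], [342.0, 303.0]]
-160 [[321.0, 333.0], [339.0, 331.0], [358.0, 329.0]]
180 [[321.0, 343.0], [339.0, 345.0], [358.0, 348.0]]
165 [[317.0, 350.0], [335.0, 356.0], [352.0, 362.0]]
150 [[312.0, 356.0], [326.0, 365.0], [341.0, 374.0]]
dial c [[283.12150667 337.74870298]]
```

View pics/t3.png

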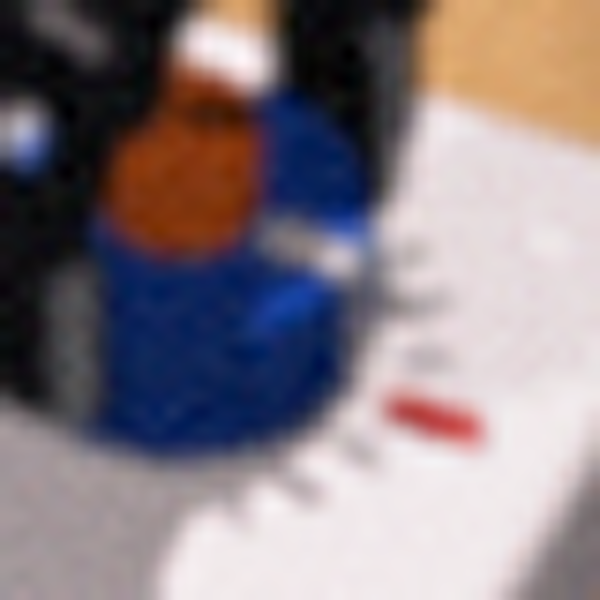

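The pointer is parallel to the red mark, in crop (270,230)→(350,260) against the mark at (390,405)→(480,435). That agrees with the 1.13 rad turned. I'll relieve the side load, open gently and back off upward.

```bash
python3 -m creep '[{"grip":50,"linear":[-0.8,-0.4,0],"rot":[0,0,0]},{"grip":52,"linear":[0,0,0],"rot":[0,0,0]},{"grip":54,"linear":[0,0,0],"rot":[0,0,0]},{"grip":56,"linear":[0,0,0],"rot":[0,0,0]},{"grip":58,"linear":[0,0,0],"rot":[0,0,0]},{"grip":62,"linear":[0,0,0],"rot":[0,0,0]},{"grip":70,"linear":[0,0,0],"rot":[0,0,0]},{"grip":85,"linear":[0,0,0],"rot":[0,0,0]},{"grip":85,"linear":[0,0,0],"rot":[0,0,0]},{"grip":85,"linear":[0,0,0],"rot":[0,0,0]},{"grip":85,"linear":[0,0,0],"rot":[0,0,0]}]'; python3 -m creep '[{"grip":85,"linear":[0,0,-4],"rot":[0,0,0]},{"grip":85,"linear":[0,0,-10],"rot":[0,0,0]},{"grip":85,"linear":[0,0,-14],"rot":[0,0,0]},{"grip":85,"linear":[0,0,-18],"rot":[0,0,0]},{"grip":85,"linear":[0,0,-18],"rot":[0,0,0]},{"grip":85,"linear":[0,0,-18],"rot":[0,0,0]},{"grip":85,"linear":[0,0,-18],"rot":[0,0,0]},{"grip":85,"linear":[0,0,-18],"rot":[0,0,0]},{"grip":85,"linear":[0,0,-18],"rot":[0,0,0]},{"grip":85,"linear":[0,0,-10],"rot":[0,0,0]},{"grip":85,"linear":[0,0,-4],"rot":[0,0,0]},{"grip":85,"linear":[0,0,0],"rot":[0,0,0]}]'; python3 - <<'E'
from h import *
need([350,-150,230])
E
```

```text
time_s: 21.45
eef_pos: [562.5, -24.8, 51.5]
ee_rot: [-0.0, 0.954, -0.298, -0.0]
force: [1.2, 0.7, 1.0]
grip_width: 0.995
time_s: 22.45
eef_pos: [562.7, -24.9, 202.3]
ee_rot: [-0.0, 0.954, -0.298, 0.001]
force: [-0.3, -0.3, -0.1]
grip_width: 0.998
t 22.45 pos [562.7 -24.9 202.3] q [-0.25  0.42  1.42  0.    1.3   1.92] F [-0.3 -0.3 -0.1] g 85.2
axes x [ 0.8219 -0.5696  0.0013] z [ 0.0014 -0.0002 -1.    ]
shift tool(now): [-103.5  224.   -27.9]
```

```bash
python3 -m creep '[{"grip":85,"linear":[0,15,-3],"rot":[0,0,0]},{"grip":85,"linear":[0,25,-4],"rot":[0,0,0]},{"grip":85,"linear":[0,25,-4],"rot":[0,0,0]},{"grip":85,"linear":[0,25,-4],"rot":[0,0,0]},{"grip":85,"linear":[0,25,-4],"rot":[0,0,0]},{"grip":85,"linear":[0,25,-4],"rot":[0,0,0]},{"grip":85,"linear":[0,25,0],"rot":[0,0,0]},{"grip":85,"linear":[0,25,0],"rot":[0,0,0]},{"grip":85,"linear":[0,25,0],"rot":[0,0,0]},{"grip":85,"linear":[0,20,0],"rot":[0,0,0]},{"grip":85,"linear":[0,0,0],"rot":[0,0,0]},{"grip":85,"linear":[0,0,0],"rot":[0,0,0]}]'; python3 - <<'E'
from h import *
need()
pics={n:imaging.capture(n) for n in("side","top")}
for n in pics: np.savez(n+"F.npz",p=pics[n][0],d=pics[n][1])
tilt(pics)
def rect(n,p,c,z):
    g=np.arange(-45,45,0.225); yy,xx=np.meshgrid(-g,-g)
    P=np.c_[(c[0]+xx).ravel(),(c[1]+yy).ravel(),np.full(xx.size,z)]
    uv=proj(n,P).astype(np.float32).reshape(xx.shape+(2,)); return cv2.remap(p,uv[...,0],uv[...,1],cv2.INTER_CUBIC)
T=pics["top"][0]
a=rect("top",T,(562.3,-27),73); b=rect("top",T,(562.3,-27),45)
cv2.imwrite("pics/fin_rect.png",np.hstack([a,b])[:,:,::-1])
cv2.imwrite("pics/fin.png",np.vstack([pics["side"][0],pics["top"][0]])[:,:,::-1][:,:512]) if 0 else cv2.imwrite("pics/fin.png",cv2.resize(np.hstack([pics["side"][0],pics["top"][0]])[:,:,::-1],(800,300)))
E
```

```text
time_s: 23.45
eef_pos: [428.2, -218.2, 223.7]
ee_rot: [-0.0, 0.954, -0.299, -0.001]
force: [1.4, 0.3, 0.3]
grip_width: 0.991
t 23.45 pos [ 428.2 -218.2  223.7] q [-0.72  0.22  1.64  0.    1.28  1.46] F [1.4 0.3 0.3] g 84.6
axes x [ 0.8209 -0.5711 -0.0017] z [-0.0012  0.0013 -1.    ]
side sphere [587.9 232.5  95.8] 1190 inl 0.77
top sphere [587.7 233.   95.5] 593 inl 0.79
side mouth [206.0084 264.916 ] 119 on z=186: [588.2 231.5 186. ]
top mouth [132.5364 175.2364] 110 on z=186: [589.3 231.5 186. ]
mouth [588.7982 231.4317 185.9895] 1.0589469332416306 len 90.34572379977978 tilt rad 0.018494827707410802 [ 1.0083 -1.3323 90.3303]
```

View pics/fin_rect.png

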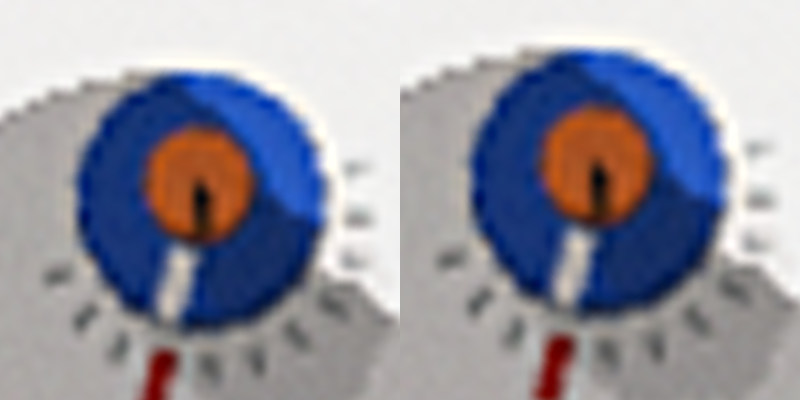

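View pics/fin.png

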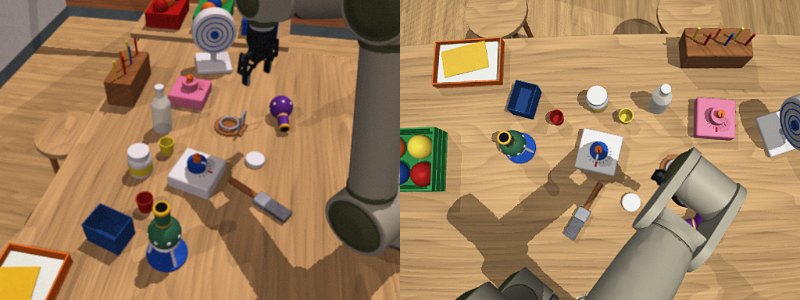

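The pointer azimuth is about 164–168° and the mark is at about 165°, well inside ±7°. The orange knob's black line looks unchanged, the vase is upright and the bystanders are in place. Handing in.

```bash
python3 - <<'E'
from rig import ctrl
print(ctrl.finish_job())
E
```

```text
the job is handed in; nothing more can be done
None
```

The green vase now stands released in the drying stand's ring, and the blue outer ring points at the red mark. I handed the job in at about 23.5 s; the hand-in gives no verdict.

**Vase:** I lifted it by the neck, turned it upright and lowered it to a contact force of about 8 N before letting go. In the last pictures both views put the ball at about (587.8, 232.8, 95.6). That is within about 0.5 mm of the ring's axis as I measured it, and about 1.6 mm above the nominal seat height. The neck is 0.018 rad from vertical.

**Dial:** I gripped only the blue outer ring and turned it clockwise by 1.13 rad. The last top view shows the white pointer at an azimuth of about 164–168°, with the red mark at about 165°. The orange knob's black line looks unchanged, and by eye the bystanders stayed where they were.

**Checks that disagreed:**
- My first side-view measurement put the dial centre about 5 mm further in +y than the top view did. The ring's side wall had probably biased the colour mask. I settled on y of about -26.5.
- The side forces while turning suggested the dial centre was about 1–2 mm further in +y, so I corrected for that during the turn.
- A sphere fit in the top view failed while the arm hid the vase. It agreed with the side view once the arm was clear.

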